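# Ready a polishing wheel for its balance check

## Robot

A 6-joint arm with a two-finger parallel gripper is mounted at the origin on a cart in front of the work surface, level with it; the furniture and walls round the work are solid. World frame = base frame: x ahead of the robot, y to its left, z up, the work surface at z = 0. Lengths are in m, angles in degrees, forces in N, time in s.
With the tool pointing down it reaches from about 0.4 to 0.825 m from the base axis. Payload 7 kg.
Tool frame: the origin (TCP) lies between the finger pads; the fingertips stand 22 mm ahead of it and the grasp point (between the pads) lies 3 mm ahead of it; z points along the fingers, y is the line along which they close (so a half turn about z gives the same grasp; the last joint's range is limited). The gripper opens to 88 mm and grips with 3 to 60 N. Pads are 19 mm wide; open, the fingers measure 130 mm over their backs; the gripper's body (78 mm by 193 mm) begins 47 mm behind the grasp point.
Start: joints at [87.554, 20.546, 0.682, 0, -70.136, -16.507], TCP at [0.219, 0.638, 0.249] pointing down, gripper open.
Joint ranges: [-176.03, 176.03], [-82.01, 121.73], [-58.28, 71.71], [-173.87, 95.51], [-174.79, -0.11], [-173.66, 173.66]. Speed limits (degrees/s): [136.94, 136.94, 172.46, 180, 180, 180].

## Interface

Orientations are given as [roll, pitch, yaw] about the fixed x, y, z axes, in that order (R = Rz(yaw) Ry(pitch) Rx(roll)).
In Python, from plant import ctrl gives the robot as it stands.
- The arm moves only by the tool apply_moves, never from a script. Its argument "targets" is a list of rows, each an object with "travel": the shift along the tool's x, y, z in mm, a list of three; "roll": the turn about the tool's z in degrees; "jaw": the finger opening in mm, from 0 to 87.6. In form: [{"travel": [tx, ty, tz], "roll": roll, "jaw": jaw}, ...]. A call has 1 to 10 rows; each row shifts and turns the commanded pose from where the row before left it, along the tool's axes as they then stand; what a row does not reach is not made up. A row lasts 1/10 s, in which the tool goes at most 50 mm and 8.59 degrees, less where a joint would pass 70% of its speed; a pose out of reach is approached as far as the arm can. A call with a gripper value outside its range is refused whole. The fingers move at their own pace and stop on an object; the grip force is fixed at half the most. Time passes only in rows, so rows that do not move let the fingers close. It gives the time, the measured TCP pose, the force, the opening and the grip force at its end, in the units of the state.
- ctrl.get_obs(): the state, without advancing time (a new reading comes with each control period).
- ctrl.snapshot(name): name is "side" or "top" or "wrist"; returns the picture (420x560x3 uint8, red, green, blue); there is no depth.
- ctrl.calibration(name): a dict with "K" (3x3 intrinsics, pixels), "extrinsics" (4x4, takes a point from camera to world coordinates); the wrist camera has in their place "hand_eye" (4x4, takes a point from camera to tool coordinates, whose origin is the TCP and whose axes are the flange's). Camera axes: x right, y down, z forward; pixel columns grow to the right and rows downward; lengths in m; the calibration is good to about 2 mm. A picture is of the moment at which its call begins: read the wrist's pose just before it. calibration takes no time and is no camera call.
- ctrl.close_job(): hands the job in; it is judged then, once.
The state is a dict: "clock": time; "joint_pos": joint angles; "qvel": joint speeds; "tau": joint torques, N m; "tool_pos": TCP position; "orientation": TCP orientation; "force": force on the tool from outside, world axes, zero at the start; "moment": the same for the moment, N m; "opening": finger opening in m; "gripper_force": force on a finger pad.
Only numpy, scipy, OpenCV 4.12 (cv2) and the standard library are available. Lean on these libraries where they do the work, as an engineer would, in place of code of your own. Each camera call takes 0.05 s, during which the arm holds its last target. There are 200 camera calls.

## Task

Get the polishing wheel ready for its balance check. First stack all the closed ballast cases squarely in one straight column on the rimmed pad at the foot of the wheel stand, each case's foot inside the rim below it; then turn the wheel by its rim (do not push it by the stud) until the headed stud on its face, now hidden low behind the guard, stands at the top, and let it come to rest. Last, slide the slot of the balance plate sideways over the stud and leave the plate hanging upright with the stud in the slot's upper notch, the stud still at the top and the cases still in their column; leave the sanding block and the tape measure where they are.

Things in the scene. Friction and masses are not known exactly. Their poses are not given: they have to be found in the camera images.
- case_1_c (a point): closed dark steel ballast case, 62 mm (x) by 100 mm (y) by 42 mm high, about 0.3 kg, lid fixed; a foot 46 x 84 mm, 4 mm high under it, a lip 4 mm high round its top (inside 55 x 93 mm): the foot of the next case drops into the lip, so each adds 38 mm. This point is its centre, 21 mm above the foot's underside, z up. From two to four are there
- case_2_c (a point): closed dark steel ballast case, 62 mm (x) by 100 mm (y) by 42 mm high, about 0.3 kg, lid fixed; a foot 46 x 84 mm, 4 mm high under it, a lip 4 mm high round its top (inside 55 x 93 mm): the foot of the next case drops into the lip, so each adds 38 mm. This point is its centre, 21 mm above the foot's underside, z up. From two to four are there
- case_3_c (a point): closed dark steel ballast case, 62 mm (x) by 100 mm (y) by 42 mm high, about 0.3 kg, lid fixed; a foot 46 x 84 mm, 4 mm high under it, a lip 4 mm high round its top (inside 55 x 93 mm): the foot of the next case drops into the lip, so each adds 38 mm. This point is its centre, 21 mm above the foot's underside, z up. From two to four are there
- case_4_c (a point): closed dark steel ballast case, 62 mm (x) by 100 mm (y) by 42 mm high, about 0.3 kg, lid fixed; a foot 46 x 84 mm, 4 mm high under it, a lip 4 mm high round its top (inside 55 x 93 mm): the foot of the next case drops into the lip, so each adds 38 mm. This point is its centre, 21 mm above the foot's underside, z up. From two to four are there
- case_1: the same case as case_1_c, its origin at the centre of the underside
- case_2: the same case as case_2_c, its origin at the centre of the underside
- case_3: the same case as case_3_c, its origin at the centre of the underside
- case_4: the same case as case_4_c, its origin at the centre of the underside
- pad (a point): centre of the black floor of the pad on the stand's base plate, 14 mm above the bench, with a rim 4 mm high round it (inside 55 mm in x by 93 mm in y) as on the cases. Axes are those of the stand: x to its back (away from the robot), y to its left, z up. The pad lies 200 mm to the left (+y) of the wheel's centre; the base plate is 12 mm thick
- axle (a point): centre of the wheel, 150 mm above the bench; axes of the stand (x along the axle, from the front with the stud to the back; y to the left; z up); it does not turn. The wheel is a grey felt disc 170 mm across and 24 mm thick (12 mm each side of this point along x)
- stand: the fixed stand; origin on the bench below the wheel's centre, axes as axle. Behind the wheel a post 50 mm wide at x = +18 to +44 mm reaches 170 mm above the bench; above that both faces of the wheel's rim are free. In front of the wheel a guard sheet 120 mm wide at x = -74 mm reaches 107 mm above the bench
- wheel (a joint): turn of the wheel: 0 (or any whole turn) with the stud at the top, growing clockwise as seen from the robot (the top of the wheel moves to -y). It turns either way without end on a bearing with slight friction (0.06 N m), and stays where it is left. It starts with the stud low
- stud_mid (a point): middle of the stud's bare length, 34 mm in front of the wheel's mid-plane. The steel stud is fixed to the wheel's front face 55 mm from its centre, 10 mm thick, and points to the front (-x of the stand); its head, 20 mm across and 5 mm thick, begins 56 mm in front of the wheel's mid-plane. Axes turn with the wheel
- plate: aluminium balance plate, 8 mm thick (x), 80 mm wide (y), 170 mm high (z), 0.12 kg; origin at the centre of its lower edge. It starts upright in a groove of a fixed wooden block, lower edge 12 mm above the bench, block top at 42 mm, groove 11 mm wide along the plate's y
- plate_tab (a point): the middle of where to hold the plate: a tab 36 mm wide and 8 mm thick, from 115 to 170 mm above the plate's lower edge; this point is 147 mm above the lower edge. Plate axes: x through its thickness (away from the robot), y to the left, z up
- plate_seat (a point): where the stud's centre lies when the plate hangs: on the plate's centre line 95 mm above its lower edge, 52 mm below plate_tab, in the top of the notch. To get there the plate is slid to its left (+y) with the stud 13 mm below this point, in the slot, until the stud is under the notch, and then lowered 13 mm
- slot_mouth (a point): middle of the slot's open end at the plate's left edge (plate y = +40 mm, 82 mm above the lower edge). The slot is 16 mm high (74 to 90 mm above the lower edge), open at that edge, and runs level to y = -7 mm; at its inner end a notch 14 mm wide (y = -7 to +7 mm) rises to 100 mm above the lower edge
- sander_c (a point): centre of a cork sanding block, 64 x 112 x 31 mm, loose; not to be moved
- tape_c (a point): centre of a yellow tape measure, 41 x 81 x 64 mm, loose; not to be moved
Things that resemble listed ones, but are neither listed nor needed, are in the scene too. Leave any blue or green look-alike of the case_3 alone.

How it is judged:
By the outcome, as a careful person would: the job done as asked, in the order asked, and still so for the second after the job is handed in, with the robot touching nothing.
Of case_1, case_2, case_3, case_4 only 2 to 4 are there at a start; the rules pass over those that are not, and their reading is None.
At some moment in a run one of case_1, case_2, case_3, case_4 may be knocked a few centimetres aside while the robot is not near it.
It also fails if it takes over 210 s, if anything falls off the work surface, if the arm or the gripper's body presses on something with over 40 N, if the wrist force passes 120 N, or if a joint passes its speed limit or range.

## Working session

There is one attempt and no reset: what is moved stays moved. The work goes in short steps, Python scripts to look and compute and a tool call to move; the robot and the scene stay as the last step left them, time stands still between calls to the robot, and variables do not carry over. Pictures are saved under pics/ and viewed, at most 14 in all, crops included, and the job is handed in when it is done.

Besides the shell and the picture viewer there is one more tool, called after "Emit:" in YAML: its name, and indented under it one key for each argument. apply_moves: Moves the arm, as the interface text tells. Its arguments: {"type":"object","properties":{"targets":{"type":"array","items":{"type":"object","properties":{"travel":{"type":"array","items":{"type":"number"}},"roll":{"type":"number"},"jaw":{"type":"number"}}}}},"required":["targets"]}

```bash
mkdir -p pics; ls; python3 - <<'E'
from plant import ctrl
import cv2,numpy as np
np.set_printoptions(precision=4,suppress=True)
print(ctrl.get_obs())
for n in ["side","top","wrist"]:
    print(n,ctrl.calibration(n))
    cv2.imwrite(f"pics/{n}0.png",ctrl.snapshot(n)[:,:,::-1])
E
```

```text
pics
{'clock': 0.0, 'joint_pos': array([ 87.555 ,  20.5906,   0.6331,  -0.0209, -70.1359, -16.5075]), 'qvel': array([-0.1265,  0.0958,  0.078 , -0.0597, -0.0519,  0.0213]), 'tau': array([  0.0009, -58.2722,  29.305 ,   6.9975,   0.007 ,  -0.0001]), 'tool_pos': array([0.2191, 0.638 , 0.2476]), 'orientation': array([179.9049,  -0.0077, -18.9597]), 'force': array([-0.3593,  1.0602, -0.4718]), 'moment': array([ 0.035 , -0.0558,  0.0062]), 'gripper_force': 0.0, 'opening': 0.0878078849795835}
side {'K': array([[503.0567,   0.    , 279.3021],
       [  0.    , 503.0567, 208.854 ],
       [  0.    ,   0.    ,   1.    ]]), 'extrinsics': array([[ 0.8558, -0.3306,  0.3979, -0.2141],
       [-0.5173, -0.538 ,  0.6655, -1.1647],
       [-0.006 , -0.7754, -0.6315,  1.3399],
       [ 0.    ,  0.    ,  0.    ,  1.    ]])}
top {'K': array([[410.7186,   0.    , 284.7634],
       [  0.    , 410.7186, 211.2451],
       [  0.    ,   0.    ,   1.    ]]), 'extrinsics': array([[-0.0227, -0.9869,  0.1599,  0.3195],
       [-0.9997,  0.0227, -0.0017,  0.1038],
       [-0.0019, -0.1599, -0.9871,  1.5497],
       [ 0.    ,  0.    ,  0.    ,  1.    ]])}
wrist {'K': array([[311.3238,   0.    , 276.6712],
       [  0.    , 311.3238, 208.6461],
       [  0.    ,   0.    ,   1.    ]]), 'hand_eye': array([[ 0.0003, -0.9666, -0.2562,  0.0686],
       [ 1.    , -0.0001,  0.0017,  0.0007],
       [-0.0016, -0.2562,  0.9666, -0.1369],
       [ 0.    ,  0.    ,  0.    ,  1.    ]])}
```

View pics/top0.png

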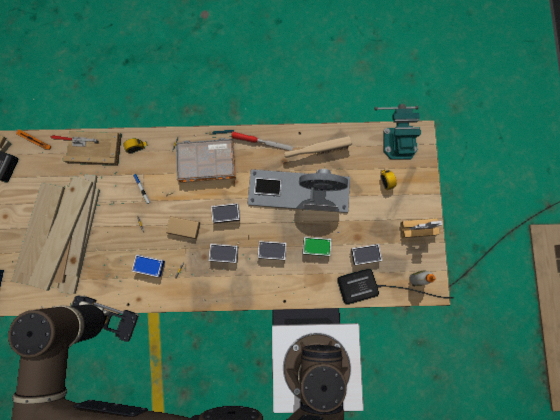

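View pics/side0.png

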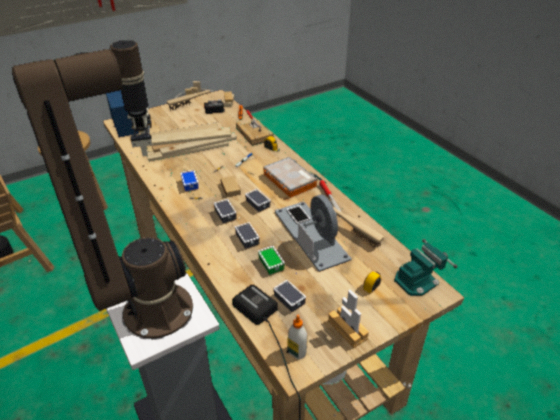

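Top view: there are four dark cases at about (226,213), (223,253), (272,250) and (367,254). The blue one at (149,266) and the green one at (317,246) are the look-alikes. The pad is at (267,186), the wheel at (323,180), the plate in its block at (420,228), the sander at (183,228) and the tape at (388,180).

```bash
cat > h.py <<'E'
import cv2,numpy as np
from plant import ctrl
from scipy.spatial.transform import Rotation as Ro
np.set_printoptions(precision=4,suppress=True)
def tool():
    o=ctrl.get_obs();T=np.eye(4);T[:3,:3]=Ro.from_euler('xyz',o['orientation'],degrees=True).as_matrix();T[:3,3]=o['tool_pos'];return T
def snap(n,save=None):
    T=tool();c=ctrl.calibration(n);im=ctrl.snapshot(n)[:,:,::-1].copy()
    E=T@c['hand_eye'] if n=='wrist' else c['extrinsics']
    if save: cv2.imwrite(f'pics/{save}.png',im)
    return im,c['K'],E
def ray(px,K,E):
    d=E[:3,:3]@np.linalg.solve(K,[px[0],px[1],1.]);return E[:3,3],d
def onplane(px,K,E,z):
    o,d=ray(px,K,E);return o+d*(z-o[2])/d[2]
def proj(P,K,E):
    p=np.linalg.inv(E)@np.append(P,1);q=K@p[:3];return q[:2]/q[2]
def rects(mask,K,E,z,amin,amax,img=None):
    cs,_=cv2.findContours(mask,cv2.RETR_EXTERNAL,cv2.CHAIN_APPROX_NONE);out=[]
    for c in cs:
        if len(c)<10: continue
        P=np.array([onplane(p,K,E,z)[:2] for p in c[:,0]])*1000
        (cx,cy),(w,h),a=cv2.minAreaRect(P.astype(np.float32))
        if not amin<w*h<amax: continue
        if w<h: w,h,a=h,w,a+90
        out.append((cx,cy,w,h,(a+90)%180-90,c[:,0].mean(0)))
    return out
E
python3 - <<'E'
from h import *
im=cv2.imread('pics/top0.png');c=ctrl.calibration('top');K,E=c['K'],c['extrinsics']
hsv=cv2.cvtColor(im,cv2.COLOR_BGR2HSV)
m=((hsv[...,2]<110)&(hsv[...,1]<90)).astype(np.uint8)*255
m[:,:]=cv2.morphologyEx(m,cv2.MORPH_OPEN,np.ones((3,3)))
for r in rects(m,K,E,0.042,1500,12000): print(np.round(r[:5],1),r[5].round())
for n,p,z in [('pad',(267,186),.014),('wheeltop',(323,177),.235),('plate',(420,222),.18),('tape',(388,180),.06),('sander',(183,228),.031),('post bolts',(253,204),.012),('b2',(345,210),.012)]: print(n,onplane(p,K,E,z))
E
python3 -c "
import cv2
a=cv2.imread('pics/top0.png')[140:310,200:450];b=cv2.imread('pics/wrist0.png')
cv2.imwrite('pics/c1.png',cv2.resize(a,None,fx=3.2,fy=3.2,interpolation=2))"
```

```text
[-133.8  331.2  264.9   42.    88.7] [223. 415.]
[166.9 676.4 101.1  60.4 -19. ] [126. 325.]
[ 302.4 -375.2   64.7   39.3   88.7] [417. 280.]
[368.8 331.1  96.7  28.5  84.3] [223. 265.]
[377.1 155.8  95.1  26.2  84.9] [271. 262.]
[388.2  -5.2  96.1  27.3  84.9] [315. 258.]
[ 400.  -195.3   90.1   51.9  -81.9] [367. 254.]
[416.1 331.3  89.5  51.9  84.6] [223. 253.]
[ 401.7 -380.5   73.7   72.9   88.7] [417. 251.]
[422.4 151.6  89.4  51.8  84.9] [272. 250.]
[410.2 847.1 143.9  17.5  -8.3] [ 82. 257.]
[565.8 323.7  89.3  51.3 -84.9] [225. 212.]
[657.5 165.7  90.2  61.5  88.7] [268. 187.]
[ 780.  1157.2  152.7   41.7    5. ] [  4. 162.]
[834.1 241.5 112.9  18.5  83.7] [247. 142.]
[1266.  -990.9  285.    40.2   -7.4] [556.  30.]
pad [0.6676 0.1668 0.014 ]
wheeltop [ 0.6435 -0.0268  0.235 ]
plate [ 0.4942 -0.3524  0.18  ]
tape [ 0.6696 -0.2853  0.06  ]
sander [0.511  0.4813 0.031 ]
post bolts [0.5992 0.2212 0.012 ]
b2 [ 0.5681 -0.1275  0.012 ]
```

View pics/c1.png

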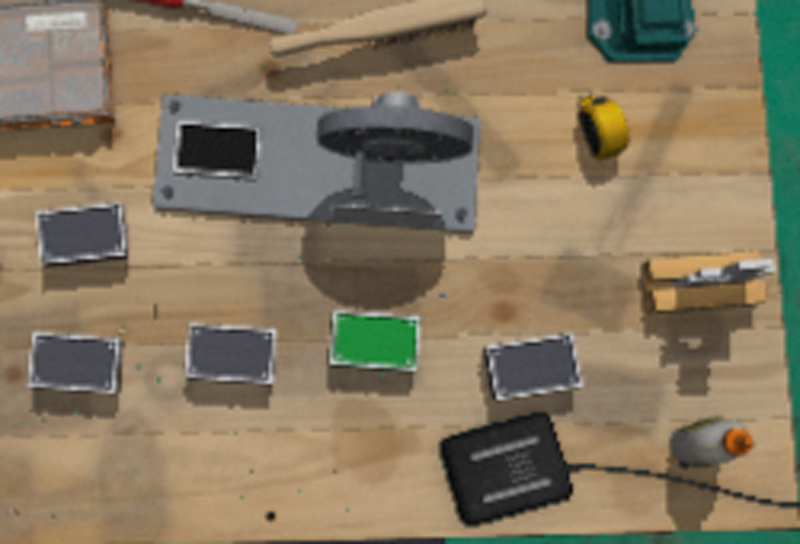

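Emit:
apply_moves:
  targets:
    - {"roll":-8.4}
    - {"roll":-8.4}
    - {"roll":-8.4}
    - {"roll":-8.4}
    - {"roll":-8.4}
    - {"roll":-8.4}
    - {"roll":-8.4}
    - {"roll":-8.4}
    - {"roll":-8.4}
    - {"roll":-8.4}

```text
validation failed for argument at $.ta...
```

Emit:
apply_moves:
  targets:
    - {"roll":-8.4}
    - {"roll":-8.4}
    - {"roll":-8.2}

```text
validation failed for argument at $.ta...
```

Emit:
apply_moves:
  targets:
    - {"travel":[-30,20,-6]}
    - {"travel":[-40,27,-8]}
    - {"travel":[-40,27,-8]}
    - {"travel":[-40,27,-8]}
    - {"travel":[-40,27,-8]}
    - {"travel":[-40,27,-8]}
    - {"travel":[-40,27,-8]}
    - {"travel":[-40,27,-8]}
    - {"travel":[-40,27,-8]}
    - {"travel":[-40,27,-8]}

```text
validation failed for argument at $.ta...
```

Emit:
apply_moves:
  targets:
    - {"travel":[0,0,0]}
    - {"travel":[0,0,0]}

```text
validation failed for argument at $.ta...
```

```bash
python3 - <<'E'
from h import *
im,K,E=snap('wrist','w1')
print(tool()[:3,3],ctrl.get_obs()['orientation'],ctrl.get_obs()['joint_pos'],ctrl.get_obs()['clock'])
E
```

```text
[0.2192 0.6381 0.248 ] [179.9421  -0.0056 -18.9577] [ 87.5542  20.5757   0.6541  -0.0117 -70.1355 -16.508 ] 0.2
```

View pics/w1.png

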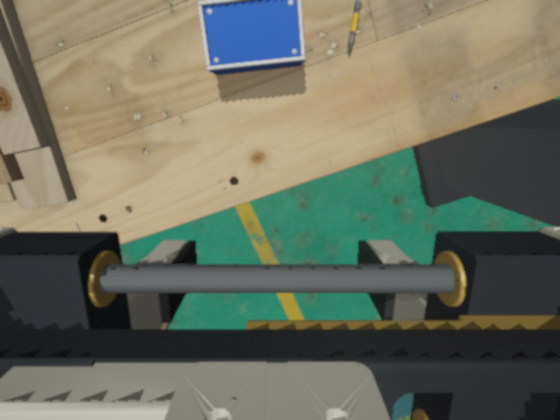

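The wrist view shows the blue look-alike at (252,33). The fingers fill the rows below about 230. Each row needs all three keys, so I'm resending the moves.

Emit:
apply_moves:
  targets:
    - {"travel":[0,0,0],"roll":-8.4,"jaw":87}
    - {"travel":[0,0,0],"roll":-8.4,"jaw":87}
    - {"travel":[0,0,0],"roll":-8.4,"jaw":87}
    - {"travel":[0,0,0],"roll":-8.4,"jaw":87}
    - {"travel":[0,0,0],"roll":-8.4,"jaw":87}
    - {"travel":[0,0,0],"roll":-8.4,"jaw":87}
    - {"travel":[0,0,0],"roll":-8.4,"jaw":87}
    - {"travel":[0,0,0],"roll":-8.4,"jaw":87}
    - {"travel":[0,0,0],"roll":-8.4,"jaw":87}
    - {"travel":[0,0,0],"roll":-8.4,"jaw":87}

```text
clock: 1.2
tool_pos: [0.2192, 0.6382, 0.2483]
orientation: [180.0, 0.0, 65.4]
force: [-0.3, 0.9, -0.0]
opening: 0.087
gripper_force: 0.0
```

Emit:
apply_moves:
  targets:
    - {"travel":[0,0,0],"roll":-8.4,"jaw":87}
    - {"travel":[0,0,0],"roll":-8.4,"jaw":87}
    - {"travel":[0,0,0],"roll":-8.2,"jaw":87}

```text
clock: 1.5
tool_pos: [0.2192, 0.6382, 0.2483]
orientation: [-180.0, 0.0, 90.4]
force: [0.4, 0.6, 0.2]
opening: 0.0868
gripper_force: 0.0
```

Emit:
apply_moves:
  targets:
    - {"travel":[-40,27,-8],"roll":0,"jaw":87}
    - {"travel":[-40,27,-8],"roll":0,"jaw":87}
    - {"travel":[-40,27,-8],"roll":0,"jaw":87}
    - {"travel":[-40,27,-8],"roll":0,"jaw":87}
    - {"travel":[-40,27,-8],"roll":0,"jaw":87}
    - {"travel":[-40,27,-8],"roll":0,"jaw":87}
    - {"travel":[-40,27,-8],"roll":0,"jaw":87}
    - {"travel":[-40,27,-8],"roll":0,"jaw":87}
    - {"travel":[-40,27,-8],"roll":0,"jaw":87}
    - {"travel":[-40,27,-8],"roll":0,"jaw":87}

```text
clock: 2.5
tool_pos: [0.4902, 0.2368, 0.3291]
orientation: [180.0, -0.0, 90.1]
force: [0.1, 1.1, 0.8]
opening: 0.0871
gripper_force: 0.0
```

Emit:
apply_moves:
  targets:
    - {"travel":[-40,0,0],"roll":0,"jaw":87}
    - {"travel":[-40,0,0],"roll":0,"jaw":87}
    - {"travel":[0,0,0],"roll":0,"jaw":87}

```text
clock: 2.8
tool_pos: [0.4893, 0.1549, 0.329]
orientation: [180.0, 0.0, 89.9]
force: [-0.2, 0.2, -0.2]
opening: 0.087
gripper_force: 0.0
```

```bash
python3 - <<'E'
from h import *
im,K,E=snap('wrist','w2')
print(tool()[:3,3],ctrl.get_obs()['orientation'],ctrl.get_obs()['joint_pos'],ctrl.get_obs()['clock'])
E
```

```text
[0.4896 0.1566 0.329 ] [179.9689  -0.0247  89.8742] [ 39.6441   2.6179 -11.7159   0.0009 -75.6265 140.2299] 2.85
```

View pics/w2.png

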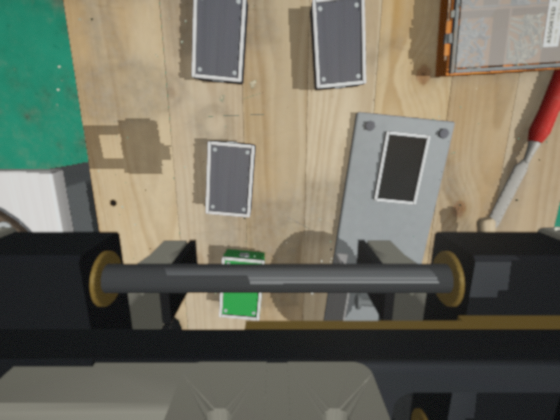

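Wrist view: case A is at (219,38), D at (340,42), B at (231,179), and the pad floor at (402,167). The green look-alike is at (241,290).

```bash
cat >> h.py <<'E'
def darkrects(im,K,E,z,amin,amax,vmax=120,smax=80):
    hsv=cv2.cvtColor(im,cv2.COLOR_BGR2HSV)
    m=((hsv[...,2]<vmax)&(hsv[...,1]<smax)).astype(np.uint8)*255
    return rects(cv2.morphologyEx(m,cv2.MORPH_OPEN,np.ones((3,3))),K,E,z,amin,amax)
E
python3 - <<'E'
from h import *
im=cv2.imread('pics/w2.png');c=ctrl.calibration('wrist');K=c['K'];E=tool()@c['hand_eye']
hsv=cv2.cvtColor(im,cv2.COLOR_BGR2HSV)
for p in [(231,179),(231,143),(402,167),(403,133),(360,200),(280,180)]: print(p,hsv[p[1],p[0]])
for r in darkrects(im,K,E,.04,3000,9000): print(np.round(r[:5],1),r[5].round())
print('pad')
for r in darkrects(im,K,E,.016,3000,9000,vmax=50,smax=255): print(np.round(r[:5],1),r[5].round())
print('base')
for r in darkrects(im,K,E,.012,9000,90000,vmax=150,smax=45): print(np.round(r[:5],1),r[5].round())
E
```

```text
(231, 179) [113  10 107]
(231, 143) [ 45   3 179]
(402, 167) [30  9 55]
(403, 133) [ 80   4 200]
(360, 200) [ 90   7 156]
(280, 180) [ 19  69 184]
[423.8 152.1  89.6  51.6  84.8] [229. 179.]
[659.7 167.9  86.2  50.2  84.2] [401. 168.]
[818.7 202.4 180.8  27.1  81.2] [522. 139.]
[568.  325.4  92.   52.5 -84.8] [341.  38.]
[417.  330.   85.4  52.3  84.4] [218.  36.]
pad
[ 748.8 -261.8  102.4   60.3   -0.1] [423. 406.]
base
```

```bash
cat >> h.py <<'E'
def plan(x,y,z,yaw):
    o=ctrl.get_obs();y0=o['orientation'][2];r=-((yaw-y0+180)%360-180)
    R=Ro.from_euler('xyz',[180,0,yaw],degrees=True).as_matrix()
    t=R.T@(np.array([x,y,z])-o['tool_pos']*1000)
    print('at',(o['tool_pos']*1000).round(1),'yaw',y0.round(2),'roll %.1f then travel'%r,t.round(1))
E
python3 - <<'E'
from h import *
im=cv2.imread('pics/w2.png');c=ctrl.calibration('wrist');K=c['K'];E=tool()@c['hand_eye']
for r in darkrects(im,K,E,.016,4000,9000,vmax=110): print(np.round(r[:5],1),r[5].round())
plan(424,152,100,84.8)
E
```

```text
[420.5 148.   93.5  53.3  84.6] [230. 179.]
[669.3 164.7  90.8  52.7  84.2] [401. 167.]
[572.8 331.5  95.7  54.  -85.3] [340.  41.]
[413.2 336.2  89.6  54.7  84.6] [218.  36.]
at [489.6 156.6 329. ] yaw 89.87 roll 5.1 then travel [-10.5 -64.9 229. ]
```

Emit:
apply_moves:
  targets:
    - {"travel":[0,0,0],"roll":5.1,"jaw":87}
    - {"travel":[-5.5,-32,30],"roll":0,"jaw":87}
    - {"travel":[-5,-32.9,30],"roll":0,"jaw":87}
    - {"travel":[0,0,45],"roll":0,"jaw":87}
    - {"travel":[0,0,45],"roll":0,"jaw":87}
    - {"travel":[0,0,45],"roll":0,"jaw":87}
    - {"travel":[0,0,45],"roll":0,"jaw":87}
    - {"travel":[0,0,35],"roll":0,"jaw":87}
    - {"travel":[0,0,22],"roll":0,"jaw":87}
    - {"travel":[0,0,0],"roll":0,"jaw":87}

```text
clock: 3.85
tool_pos: [0.4224, 0.1531, 0.0288]
orientation: [-179.8, 0.3, 85.0]
force: [-0.4, 0.6, 0.8]
opening: 0.0868
gripper_force: 0.0
```

Emit:
apply_moves:
  targets:
    - {"travel":[0,0,0],"roll":0,"jaw":50}
    - {"travel":[0,0,0],"roll":0,"jaw":50}
    - {"travel":[0,0,0],"roll":0,"jaw":50}
    - {"travel":[0,0,0],"roll":0,"jaw":50}
    - {"travel":[0,0,0],"roll":0,"jaw":50}
    - {"travel":[0,0,0],"roll":0,"jaw":50}

```text
clock: 4.45
tool_pos: [0.4245, 0.1544, 0.0327]
orientation: [179.9, -0.1, 85.0]
force: [-4.0, 0.6, 7.7]
opening: 0.0618
gripper_force: 30.0
```

```bash
python3 - <<'E'
from h import *
plan(669,165,120,84.2)
E
```

```text
at [424.5 154.4  32.7] yaw 84.95 roll 0.8 then travel [ 35.2 242.1 -87.3]
```

Emit:
apply_moves:
  targets:
    - {"travel":[0,0,-30],"roll":0,"jaw":50}
    - {"travel":[0,0,-40],"roll":0,"jaw":50}
    - {"travel":[0,0,-30],"roll":0.8,"jaw":50}
    - {"travel":[6,42,0],"roll":0,"jaw":50}
    - {"travel":[6,42,0],"roll":0,"jaw":50}
    - {"travel":[6,42,0],"roll":0,"jaw":50}
    - {"travel":[6,42,0],"roll":0,"jaw":50}
    - {"travel":[6,42,0],"roll":0,"jaw":50}
    - {"travel":[6,32,0],"roll":0,"jaw":50}
    - {"travel":[0,0,0],"roll":0,"jaw":50}

```text
clock: 5.45
tool_pos: [0.6716, 0.1646, 0.1301]
orientation: [180.0, 0.0, 84.1]
force: [-1.8, -0.3, -4.3]
opening: 0.0619
gripper_force: 30.0
```

```bash
python3 - <<'E'
from h import *
plan(669,167,47,84.2)
im=cv2.imread('pics/top0.png');c=ctrl.calibration('top');K,E=c['K'],c['extrinsics']
for r in darkrects(im,K,E,.016,4000,9000,vmax=110): print(np.round(r[:5],1),r[5].round())
im,K,E=snap('wrist','w3')
im,K,E=snap('side','s3')
cv2.imwrite('pics/s3c.png',cv2.resize(im[150:300,200:400],None,fx=4,fy=4,interpolation=2))
E
```

```text
at [671.6 164.6 130.1] yaw 84.05 roll -0.1 then travel [ 2.1 -2.8 83.1]
[-142.2  308.9  203.2   42.8   88.7] [230. 414.]
[-122.3  706.   135.    34.2   78.6] [117. 410.]
[-122.2  988.3  140.8   52.7   88.7] [ 35. 412.]
[164.2 686.3 102.9  61.5 -18.9] [126. 325.]
[ 401.4 -200.5   91.6   52.7  -81.9] [367. 254.]
[417.7 335.2  91.   52.8  84.6] [223. 253.]
[424.2 152.4  90.9  52.7  84.9] [272. 250.]
[570.  327.5  90.9  52.2 -84.9] [225. 212.]
[663.3 166.7  91.7  62.5  88.7] [268. 187.]
[ 792.5 1175.8  146.2   42.4    5. ] [  4. 160.]
```

View pics/w3.png

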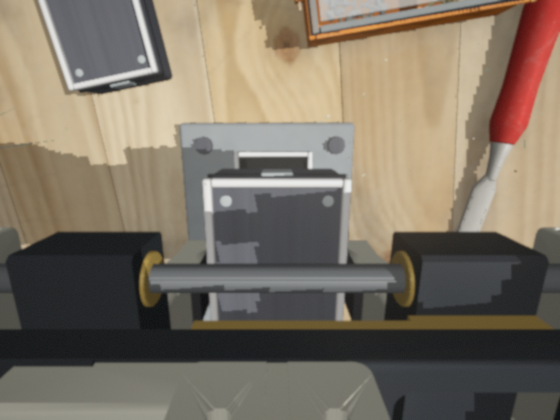

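```bash
python3 - <<'E'
from h import *
c=ctrl.calibration('wrist');K=c['K'];T=tool();E=T@c['hand_eye']
R=Ro.from_euler('z',-5.8,degrees=True).as_matrix()
def f(p,z): return (R.T@(onplane(p,K,E,z)-T[:3,3]))[:2]*1000
print('pad rim outer far L,R (stand axes rel TCP)',f((236,152),.018),f((313,152),.018),'inner',f((241,161),.018),f((308,161),.018))
print('case far L,R',f((203,180),.1394),f((351,180),.1394))
E
```

```text
pad rim outer far L,R (stand axes rel TCP) [-32.5858  47.8553] [28.2152 47.747 ] inner [-28.8582  40.7797] [24.4389 40.6895]
case far L,R [-30.6161  46.2406] [30.6795 46.1486]
```

Emit:
apply_moves:
  targets:
    - {"travel":[1,-2.2,0],"roll":0,"jaw":50}
    - {"travel":[0,0,25],"roll":0,"jaw":50}
    - {"travel":[0,0,25],"roll":0,"jaw":50}
    - {"travel":[0,0,15],"roll":0,"jaw":50}
    - {"travel":[0,0,8],"roll":0,"jaw":50}
    - {"travel":[0,0,4],"roll":0,"jaw":50}
    - {"travel":[0,0,3],"roll":0,"jaw":50}
    - {"travel":[0,0,3],"roll":0,"jaw":50}
    - {"travel":[0,0,0],"roll":0,"jaw":50}
    - {"travel":[0,0,0],"roll":0,"jaw":50}

```text
clock: 6.55
tool_pos: [0.6667, 0.1663, 0.049]
orientation: [180.0, -0.0, 84.1]
force: [-0.3, 0.4, -2.7]
opening: 0.0618
gripper_force: 30.0
```

Emit:
apply_moves:
  targets:
    - {"travel":[0,0,2],"roll":0,"jaw":50}
    - {"travel":[0,0,0.5],"roll":0,"jaw":50}
    - {"travel":[0,0,0],"roll":0,"jaw":50}

```text
clock: 6.85
tool_pos: [0.6668, 0.1663, 0.0468]
orientation: [179.9, -0.0, 84.2]
force: [-1.2, -0.1, 3.0]
opening: 0.0622
gripper_force: 30.0
```

Emit:
apply_moves:
  targets:
    - {"travel":[0,0,0],"roll":0,"jaw":75}
    - {"travel":[0,0,0],"roll":0,"jaw":75}
    - {"travel":[0,0,0],"roll":0,"jaw":75}
    - {"travel":[0,0,-10],"roll":0,"jaw":75}
    - {"travel":[0,0,-30],"roll":0,"jaw":80}
    - {"travel":[0,0,-40],"roll":0,"jaw":87}
    - {"travel":[-30,0,-40],"roll":0,"jaw":87}
    - {"travel":[-40,0,-40],"roll":0,"jaw":87}
    - {"travel":[-30,0,-40],"roll":0,"jaw":87}
    - {"travel":[0,0,0],"roll":0,"jaw":87}

```text
clock: 7.85
tool_pos: [0.659, 0.0685, 0.2498]
orientation: [179.4, -0.2, 84.0]
force: [0.5, 0.1, 0.1]
opening: 0.0866
gripper_force: 0.0
```

```bash
python3 - <<'E'
from h import *
im,K,E=snap('wrist','w4')
for z in (.04,.054): 
  print(z)
  for r in darkrects(im,K,E,z,3500,9000): print(np.round(r[:5],1),r[5].round())
plan(568,325,100,95.2)
E
```

```text
0.04
[666.6 164.4  93.7  55.   84.1] [273.  93.]
0.054
[666.5 163.2  89.9  52.8  84.1] [273.  93.]
at [658.   69.8 246.5] yaw 84.03 roll -11.2 then travel [262.3 -66.5 146.5]
```

View pics/w4.png

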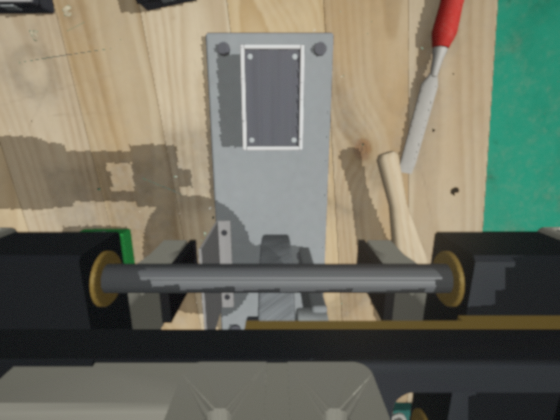

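Case 1 is seated in the rim at (273,97) in the image. Next is case D.

Emit:
apply_moves:
  targets:
    - {"travel":[0,0,0],"roll":-5.6,"jaw":87}
    - {"travel":[0,0,0],"roll":-5.6,"jaw":87}
    - {"travel":[40,-17,-1],"roll":0,"jaw":87}
    - {"travel":[40,-17,-1],"roll":0,"jaw":87}
    - {"travel":[40,-17,-1],"roll":0,"jaw":87}
    - {"travel":[40,-17,0],"roll":0,"jaw":87}
    - {"travel":[12,-7,0],"roll":0,"jaw":87}
    - {"travel":[0,0,0],"roll":0,"jaw":87}
    - {"travel":[0,0,0],"roll":0,"jaw":87}

```text
clock: 8.8
tool_pos: [0.5658, 0.2357, 0.2443]
orientation: [-180.0, 0.0, 95.4]
force: [0.7, 0.2, 1.1]
opening: 0.0872
gripper_force: 0.0
```

```bash
python3 - <<'E'
from h import *
im,K,E=snap('wrist','w5')
for r in darkrects(im,K,E,.04,3500,9000): print(np.round(r[:5],1),r[5].round()); plan(r[0],r[1],32,r[4]%180)
E
```

```text
[336.1 270.9  83.4  75.6 -10.4] [ 67. 134.]
at [566.1 235.2 244.2] yaw 95.35 roll -74.3 then travel [232.7  -6.4 212.2]
[567.5 323.   90.7  52.2 -85.1] [286. 103.]
at [566.1 235.2 244.2] yaw 95.35 roll 0.5 then travel [ 87.4   8.9 212.2]
[415.8 330.2  92.9  55.6  84.4] [141.  80.]
at [566.1 235.2 244.2] yaw 95.35 roll 10.9 then travel [  80.  -158.8  212.2]
```

Emit:
apply_moves:
  targets:
    - {"travel":[30,3,30],"roll":0.5,"jaw":87}
    - {"travel":[30,3,30],"roll":0,"jaw":87}
    - {"travel":[27.4,2.9,30],"roll":0,"jaw":87}
    - {"travel":[0,0,40],"roll":0,"jaw":87}
    - {"travel":[0,0,35],"roll":0,"jaw":87}
    - {"travel":[0,0,25],"roll":0,"jaw":87}
    - {"travel":[0,0,15],"roll":0,"jaw":87}
    - {"travel":[0,0,7.2],"roll":0,"jaw":87}
    - {"travel":[0,0,0],"roll":0,"jaw":87}
    - {"travel":[0,0,0],"roll":0,"jaw":50}

```text
clock: 9.85
tool_pos: [0.5681, 0.3237, 0.0335]
orientation: [179.9, -0.1, 94.8]
force: [0.3, 1.1, 1.0]
opening: 0.0833
gripper_force: 0.0
```

Emit:
apply_moves:
  targets:
    - {"travel":[0,0,0],"roll":0,"jaw":50}
    - {"travel":[0,0,0],"roll":0,"jaw":50}
    - {"travel":[0,0,0],"roll":0,"jaw":50}
    - {"travel":[0,0,0],"roll":0,"jaw":50}
    - {"travel":[0,0,0],"roll":0,"jaw":50}

```text
clock: 10.35
tool_pos: [0.5675, 0.3238, 0.0332]
orientation: [179.9, -0.0, 94.9]
force: [-0.8, -0.9, 6.0]
opening: 0.0619
gripper_force: 30.0
```

```bash
python3 - <<'E'
from h import *
plan(666.5,164,170,84.2)
E
```

```text
at [567.5 323.8  33.2] yaw 94.87 roll 10.7 then travel [-149.   114.7 -136.8]
```

Emit:
apply_moves:
  targets:
    - {"travel":[0,0,-30],"roll":0,"jaw":50}
    - {"travel":[0,0,-40],"roll":0,"jaw":50}
    - {"travel":[0,0,-30],"roll":5.3,"jaw":50}
    - {"travel":[0,0,0],"roll":5.4,"jaw":50}
    - {"travel":[-30,23,0],"roll":0,"jaw":50}
    - {"travel":[-30,23,0],"roll":0,"jaw":50}
    - {"travel":[-30,23,0],"roll":0,"jaw":50}
    - {"travel":[-30,23,0],"roll":0,"jaw":50}
    - {"travel":[-29,22.7,0],"roll":0,"jaw":50}
    - {"travel":[0,0,0],"roll":0,"jaw":50}

```text
clock: 11.35
tool_pos: [0.6671, 0.1594, 0.131]
orientation: [-179.9, 0.1, 83.9]
force: [-0.9, 0.4, -4.8]
opening: 0.0621
gripper_force: 30.0
```

Emit:
apply_moves:
  targets:
    - {"travel":[0,0,0],"roll":0,"jaw":50}
    - {"travel":[0,0,0],"roll":0,"jaw":50}

```text
clock: 11.55
tool_pos: [0.6654, 0.1638, 0.1316]
orientation: [-179.9, 0.0, 84.1]
force: [-0.1, 0.2, -3.3]
opening: 0.0617
gripper_force: 30.0
```

```bash
python3 - <<'E'
from h import *
plan(666.5,164,88,84.2)
E
```

```text
at [665.4 163.8 131.6] yaw 84.15 roll -0.1 then travel [ 0.3  1.  43.6]
```

Emit:
apply_moves:
  targets:
    - {"travel":[0.3,1,10],"roll":0,"jaw":50}
    - {"travel":[0,0,15],"roll":0,"jaw":50}
    - {"travel":[0,0,10],"roll":0,"jaw":50}
    - {"travel":[0,0,5],"roll":0,"jaw":50}
    - {"travel":[0,0,3.5],"roll":0,"jaw":50}
    - {"travel":[0,0,0],"roll":0,"jaw":50}
    - {"travel":[0,0,0],"roll":0,"jaw":50}

```text
clock: 12.25
tool_pos: [0.6674, 0.1638, 0.089]
orientation: [180.0, -0.0, 84.2]
force: [0.3, -0.6, -4.5]
opening: 0.0616
gripper_force: 30.0
```

Emit:
apply_moves:
  targets:
    - {"travel":[0,0,1.5],"roll":0,"jaw":50}
    - {"travel":[0,0,1.2],"roll":0,"jaw":50}
    - {"travel":[0,0,0],"roll":0,"jaw":50}

```text
clock: 12.55
tool_pos: [0.6671, 0.1637, 0.086]
orientation: [180.0, -0.0, 84.1]
force: [-0.6, -0.9, -3.9]
opening: 0.0619
gripper_force: 30.0
```

Emit:
apply_moves:
  targets:
    - {"travel":[0,0,0.8],"roll":0,"jaw":50}
    - {"travel":[0,0,0],"roll":0,"jaw":75}
    - {"travel":[0,0,0],"roll":0,"jaw":75}
    - {"travel":[0,0,0],"roll":0,"jaw":75}
    - {"travel":[0,0,-10],"roll":0,"jaw":75}
    - {"travel":[0,0,-30],"roll":0,"jaw":80}
    - {"travel":[0,0,-40],"roll":0,"jaw":87}
    - {"travel":[-30,0,-40],"roll":0,"jaw":87}
    - {"travel":[-40,0,-40],"roll":0,"jaw":87}
    - {"travel":[-30,0,-10],"roll":0,"jaw":87}

```text
clock: 13.55
tool_pos: [0.659, 0.068, 0.257]
orientation: [179.6, -0.1, 84.2]
force: [0.4, 0.0, 1.0]
opening: 0.087
gripper_force: 0.0
```

Emit:
apply_moves:
  targets:
    - {"travel":[0,0,0],"roll":0,"jaw":87}
    - {"travel":[0,0,0],"roll":0,"jaw":87}

```text
clock: 13.75
tool_pos: [0.6575, 0.0682, 0.252]
orientation: [179.9, -0.1, 84.1]
force: [-0.4, 0.8, -1.1]
opening: 0.0869
gripper_force: 0.0
```

```bash
python3 - <<'E'
from h import *
im,K,E=snap('wrist','w6')
for r in darkrects(im,K,E,.092,3500,9000): print(np.round(r[:5],1),r[5].round())
plan(416,240,220,84.6)
E
```

```text
[667.1 163.1  91.4  53.2  84.3] [276.  90.]
at [657.3  68.8 251.1] yaw 84.11 roll -0.5 then travel [ 147.7 -256.3   31.1]
```

Stack is good (667,163). Next is case A.

Emit:
apply_moves:
  targets:
    - {"travel":[24,-42,0],"roll":0,"jaw":87}
    - {"travel":[24,-42,0],"roll":0,"jaw":87}
    - {"travel":[24,-42,6],"roll":0,"jaw":87}
    - {"travel":[24,-42,8],"roll":0,"jaw":87}
    - {"travel":[24,-42,8],"roll":0,"jaw":87}
    - {"travel":[24,-42,9],"roll":-0.5,"jaw":87}
    - {"travel":[3.7,-4.3,0],"roll":0,"jaw":87}
    - {"travel":[0,0,0],"roll":0,"jaw":87}
    - {"travel":[0,0,0],"roll":0,"jaw":87}

```text
clock: 14.7
tool_pos: [0.4178, 0.2423, 0.2196]
orientation: [180.0, 0.0, 84.7]
force: [0.8, 0.2, -0.4]
opening: 0.0868
gripper_force: 0.0
```

```bash
python3 - <<'E'
from h import *
im,K,E=snap('wrist','w7')
for r in darkrects(im,K,E,.04,3500,9000): print(np.round(r[:5],1),r[5].round()); plan(r[0],r[1],32,r[4]%180)
E
```

```text
[314.3 268.7  67.1  62.6  84.7] [169. 177.]
at [418.1 241.9 219.5] yaw 84.64 roll -0.1 then travel [  17.1 -105.9  187.5]
[417.3 331.   91.7  53.7  84.6] [268. 101.]
at [418.1 241.9 219.5] yaw 84.64 roll 0.1 then travel [ 88.5  -9.3 187.5]
```

Emit:
apply_moves:
  targets:
    - {"travel":[30,-3,30],"roll":0,"jaw":87}
    - {"travel":[30,-3,30],"roll":0,"jaw":87}
    - {"travel":[28.5,-3.3,30],"roll":0,"jaw":87}
    - {"travel":[0,0,40],"roll":0,"jaw":87}
    - {"travel":[0,0,25],"roll":0,"jaw":87}
    - {"travel":[0,0,15],"roll":0,"jaw":87}
    - {"travel":[0,0,10],"roll":0,"jaw":87}
    - {"travel":[0,0,7.5],"roll":0,"jaw":87}
    - {"travel":[0,0,0],"roll":0,"jaw":87}
    - {"travel":[0,0,0],"roll":0,"jaw":50}

```text
clock: 15.75
tool_pos: [0.417, 0.3311, 0.0326]
orientation: [180.0, -0.0, 84.6]
force: [-0.3, 0.4, 0.2]
opening: 0.0831
gripper_force: 0.0
```

Emit:
apply_moves:
  targets:
    - {"travel":[0,0,0],"roll":0,"jaw":50}
    - {"travel":[0,0,0],"roll":0,"jaw":50}
    - {"travel":[0,0,0],"roll":0,"jaw":50}
    - {"travel":[0,0,0],"roll":0,"jaw":50}
    - {"travel":[0,0,0],"roll":0,"jaw":50}

```text
clock: 16.25
tool_pos: [0.4167, 0.3313, 0.0327]
orientation: [180.0, -0.1, 84.7]
force: [0.3, -0.8, 5.8]
opening: 0.0618
gripper_force: 30.0
```

```bash
python3 - <<'E'
from h import *
plan(667,164,170,84.2)
E
```

```text
at [416.7 331.3  32.7] yaw 84.67 roll 0.5 then travel [-141.2  265.9 -137.3]
```

Emit:
apply_moves:
  targets:
    - {"travel":[0,0,-40],"roll":0,"jaw":50}
    - {"travel":[0,0,-45],"roll":0,"jaw":50}
    - {"travel":[-10,20,-40],"roll":0.5,"jaw":50}
    - {"travel":[-22,41,-12.3],"roll":0,"jaw":50}
    - {"travel":[-22,41,0],"roll":0,"jaw":50}
    - {"travel":[-22,41,0],"roll":0,"jaw":50}
    - {"travel":[-22,41,0],"roll":0,"jaw":50}
    - {"travel":[-22,41,0],"roll":0,"jaw":50}
    - {"travel":[-21.9,41,0],"roll":0,"jaw":50}
    - {"travel":[0,0,0],"roll":0,"jaw":50}

```text
clock: 17.25
tool_pos: [0.6698, 0.159, 0.1675]
orientation: [-179.9, 0.1, 83.9]
force: [-1.5, 0.1, -3.0]
opening: 0.062
gripper_force: 30.0
```

Emit:
apply_moves:
  targets:
    - {"travel":[0,0,0],"roll":0,"jaw":50}
    - {"travel":[0,0,0],"roll":0,"jaw":50}
    - {"travel":[0,0,0],"roll":0,"jaw":50}

```text
clock: 17.55
tool_pos: [0.6658, 0.1636, 0.1694]
orientation: [-180.0, -0.0, 84.2]
force: [0.2, -0.1, -1.7]
opening: 0.0619
gripper_force: 30.0
```

```bash
python3 - <<'E'
from h import *
plan(667,163.5,126,84.2)
E
```

```text
at [665.8 163.6 169.4] yaw 84.22 roll 0.0 then travel [ 0.1  1.2 43.4]
```

Emit:
apply_moves:
  targets:
    - {"travel":[0,1.2,10],"roll":0,"jaw":50}
    - {"travel":[0,0,15],"roll":0,"jaw":50}
    - {"travel":[0,0,10],"roll":0,"jaw":50}
    - {"travel":[0,0,5],"roll":0,"jaw":50}
    - {"travel":[0,0,3],"roll":0,"jaw":50}
    - {"travel":[0,0,1.5],"roll":0,"jaw":50}
    - {"travel":[0,0,1],"roll":0,"jaw":50}
    - {"travel":[0,0,0.5],"roll":0,"jaw":50}
    - {"travel":[0,0,0],"roll":0,"jaw":50}

```text
clock: 18.45
tool_pos: [0.668, 0.1627, 0.1237]
orientation: [180.0, -0.0, 84.1]
force: [0.1, 0.9, -2.4]
opening: 0.0621
gripper_force: 30.0
```

Emit:
apply_moves:
  targets:
    - {"travel":[0,0,0.8],"roll":0,"jaw":50}
    - {"travel":[0,0,0],"roll":0,"jaw":75}
    - {"travel":[0,0,0],"roll":0,"jaw":75}
    - {"travel":[0,0,0],"roll":0,"jaw":75}
    - {"travel":[0,0,-10],"roll":0,"jaw":75}
    - {"travel":[0,0,-30],"roll":0,"jaw":80}
    - {"travel":[0,0,-40],"roll":0,"jaw":87}
    - {"travel":[-30,0,-40],"roll":0,"jaw":87}
    - {"travel":[-40,0,-30],"roll":0,"jaw":87}
    - {"travel":[-30,0,-20],"roll":0,"jaw":87}

```text
clock: 19.45
tool_pos: [0.658, 0.0618, 0.2969]
orientation: [179.8, -0.1, 84.2]
force: [0.4, 0.5, -0.6]
opening: 0.0867
gripper_force: 0.0
```

Emit:
apply_moves:
  targets:
    - {"travel":[0,0,0],"roll":0,"jaw":87}
    - {"travel":[0,0,0],"roll":0,"jaw":87}

```text
clock: 19.65
tool_pos: [0.6578, 0.0625, 0.2942]
orientation: [179.9, -0.1, 84.1]
force: [0.8, 0.2, -0.7]
opening: 0.087
gripper_force: 0.0
```

```bash
python3 - <<'E'
from h import *
im,K,E=snap('wrist','w8')
for r in darkrects(im,K,E,.13,3500,9000): print(np.round(r[:5],1),r[5].round())
im,K,E=snap('top','t8')
for r in darkrects(im,K,E,.042,4000,6000): print(np.round(r[:5],1),r[5].round())
plan(405,-100,240,-82)
E
```

```text
[668.1 162.6  91.1  53.2  84.1] [276.  84.]
[ 400.  -195.3   90.1   51.8  -81.9] [367. 254.]
at [657.4  63.5 292.2] yaw 84.15 roll 166.2 then travel [126.8 272.7  52.2]
```

Emit:
apply_moves:
  targets:
    - {"travel":[0,0,0],"roll":8.4,"jaw":87}
    - {"travel":[0,0,0],"roll":8.4,"jaw":87}
    - {"travel":[0,0,0],"roll":8.4,"jaw":87}
    - {"travel":[0,0,0],"roll":8.4,"jaw":87}
    - {"travel":[0,0,0],"roll":8.4,"jaw":87}
    - {"travel":[0,0,0],"roll":8.4,"jaw":87}
    - {"travel":[0,0,0],"roll":8.4,"jaw":87}
    - {"travel":[0,0,0],"roll":8.4,"jaw":87}
    - {"travel":[0,0,0],"roll":8.4,"jaw":87}
    - {"travel":[0,0,0],"roll":8.4,"jaw":87}

```text
clock: 20.75
tool_pos: [0.6574, 0.0643, 0.2912]
orientation: [180.0, 0.1, -0.1]
force: [-0.9, -0.8, 0.5]
opening: 0.087
gripper_force: 0.0
```

Emit:
apply_moves:
  targets:
    - {"travel":[0,0,0],"roll":8.4,"jaw":87}
    - {"travel":[0,0,0],"roll":8.4,"jaw":87}
    - {"travel":[0,0,0],"roll":8.4,"jaw":87}
    - {"travel":[0,0,0],"roll":8.4,"jaw":87}
    - {"travel":[0,0,0],"roll":8.4,"jaw":87}
    - {"travel":[0,0,0],"roll":8.4,"jaw":87}
    - {"travel":[0,0,0],"roll":8.4,"jaw":87}
    - {"travel":[0,0,0],"roll":8.4,"jaw":87}
    - {"travel":[0,0,0],"roll":8.4,"jaw":87}
    - {"travel":[0,0,0],"roll":6.6,"jaw":87}

```text
clock: 21.75
tool_pos: [0.6574, 0.0643, 0.2912]
orientation: [179.9, -0.0, -82.3]
force: [0.5, 0.3, -0.0]
opening: 0.0871
gripper_force: 0.0
```

Emit:
apply_moves:
  targets:
    - {"travel":[18,39,0],"roll":0,"jaw":87}
    - {"travel":[18,39,0],"roll":0,"jaw":87}
    - {"travel":[18,39,10],"roll":0,"jaw":87}
    - {"travel":[18,39,10],"roll":0,"jaw":87}
    - {"travel":[18,39,10],"roll":0,"jaw":87}
    - {"travel":[18,39,10],"roll":0,"jaw":87}
    - {"travel":[18.8,38.7,12],"roll":0,"jaw":87}
    - {"travel":[0,0,0],"roll":0,"jaw":87}
    - {"travel":[0,0,0],"roll":0,"jaw":87}

```text
clock: 22.65
tool_pos: [0.4046, -0.1, 0.2403]
orientation: [180.0, -0.0, -82.0]
force: [1.2, -0.4, 1.0]
opening: 0.087
gripper_force: 0.0
```

```bash
python3 - <<'E'
from h import *
im,K,E=snap('wrist','w9')
for r in darkrects(im,K,E,.04,3500,9000): print(np.round(r[:5],1),r[5].round()); plan(r[0],r[1],32,r[4])
E
```

```text
(no output)
```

View pics/w9.png

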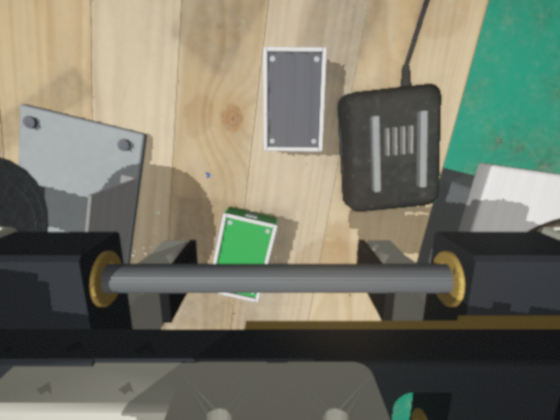

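The wrist view shows case C at (295,99), with the charger close by at (340–440, 85–210). I'll grip the case's far end, clear of the charger corner.

```bash
python3 - <<'E'
from h import *
im=cv2.imread('pics/w9.png');c=ctrl.calibration('wrist');K=c['K'];T=tool();E=T@c['hand_eye']
print(cv2.cvtColor(im,cv2.COLOR_BGR2HSV)[99,295])
for v in (100,135,150):
 for r in darkrects(im,K,E,.04,2500,9000,vmax=v): print(np.round(r[:5],1),r[5].round()); plan(r[0],r[1],36,r[4])
for p in [(343,92),(340,110),(437,88)]: print(onplane(p,K,E,.035))
E
```

```text
[120  11 120]
[ 400.9 -196.6   91.5   52.6  -82.4] [294.  95.]
at [405.5 -99.7 240.6] yaw -82.01 roll 0.4 then travel [ 95.4  17.4 204.6]
[ 401.3 -196.7   92.3   53.8  -82.4] [295.  98.]
at [405.5 -99.7 240.6] yaw -82.01 roll 0.4 then travel [ 95.6  16.9 204.6]
[ 0.3513 -0.2125  0.035 ]
[ 0.351  -0.1945  0.035 ]
[ 0.2559 -0.2298  0.035 ]
```

Emit:
apply_moves:
  targets:
    - {"travel":[43,6,30],"roll":0.4,"jaw":80}
    - {"travel":[43,6,20],"roll":0,"jaw":74}
    - {"travel":[43,5.2,20],"roll":0,"jaw":74}
    - {"travel":[0,0,40],"roll":0,"jaw":74}
    - {"travel":[0,0,40],"roll":0,"jaw":74}
    - {"travel":[0,0,0],"roll":0,"jaw":74}
    - {"travel":[0,0,0],"roll":0,"jaw":74}

```text
clock: 23.4
tool_pos: [0.4061, -0.2278, 0.0922]
orientation: [179.9, 0.0, -82.4]
force: [0.2, -0.1, 0.5]
opening: 0.0737
gripper_force: 0.0
```

```bash
python3 - <<'E'
from h import *
d=np.array([np.cos(np.radians(-82.4)),np.sin(np.radians(-82.4))])
plan(401.1+33*d[0],-196.6+33*d[1],36,-82.4)
E
```

```text
at [ 406.1 -227.8   92.2] yaw -82.37 roll 0.0 then travel [ 1.5  0.9 56.2]
```

Emit:
apply_moves:
  targets:
    - {"travel":[1.5,0.9,20],"roll":0,"jaw":74}
    - {"travel":[0,0,15],"roll":0,"jaw":74}
    - {"travel":[0,0,10],"roll":0,"jaw":74}
    - {"travel":[0,0,11],"roll":0,"jaw":74}
    - {"travel":[0,0,0],"roll":0,"jaw":74}
    - {"travel":[0,0,0],"roll":0,"jaw":50}
    - {"travel":[0,0,0],"roll":0,"jaw":50}
    - {"travel":[0,0,0],"roll":0,"jaw":50}
    - {"travel":[0,0,0],"roll":0,"jaw":50}
    - {"travel":[0,0,0],"roll":0,"jaw":50}

```text
clock: 24.4
tool_pos: [0.4052, -0.2297, 0.0368]
orientation: [-179.9, -0.0, -82.4]
force: [-1.4, 1.1, 6.3]
opening: 0.0618
gripper_force: 30.0
```

Emit:
apply_moves:
  targets:
    - {"travel":[0,0,-2],"roll":0,"jaw":50}
    - {"travel":[0,8,-1],"roll":0,"jaw":50}
    - {"travel":[0,12,0],"roll":0,"jaw":50}
    - {"travel":[0,12,0],"roll":0,"jaw":50}
    - {"travel":[0,8,0],"roll":0,"jaw":50}
    - {"travel":[0,0,0],"roll":0,"jaw":50}

```text
clock: 25.0
tool_pos: [0.3801, -0.2368, 0.0438]
orientation: [-178.3, -0.5, -82.3]
force: [30.5, -0.6, -6.5]
opening: 0.0632
gripper_force: 30.5
```

Wrong direction: at this yaw, tool +y is world −x. I'm backing off away from the charger.

Emit:
apply_moves:
  targets:
    - {"travel":[0,-20,0],"roll":0,"jaw":50}
    - {"travel":[0,-20,0],"roll":0,"jaw":50}
    - {"travel":[0,-20,0],"roll":0,"jaw":50}
    - {"travel":[0,-20,0],"roll":0,"jaw":50}
    - {"travel":[0,0,0],"roll":0,"jaw":50}
    - {"travel":[0,0,0],"roll":0,"jaw":50}

```text
clock: 25.6
tool_pos: [0.4435, -0.2243, 0.0389]
orientation: [180.0, 0.0, -82.5]
force: [0.8, 0.8, -1.0]
opening: 0.0626
gripper_force: 29.3
```

```bash
python3 - <<'E'
from h import *
plan(440,-220,36,-82.4)
im,K,E=snap('wrist','w10')
E
```

```text
at [ 443.5 -224.3   38.9] yaw -82.47 roll -0.1 then travel [-4.8  2.9  2.9]
```

View pics/w10.png

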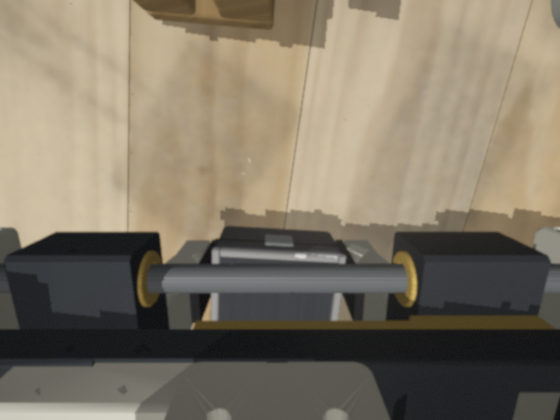

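The case is still held. I'll set it down, release, and look again.

Emit:
apply_moves:
  targets:
    - {"travel":[0,0,2.5],"roll":0,"jaw":50}
    - {"travel":[0,0,0],"roll":0,"jaw":80}
    - {"travel":[0,0,0],"roll":0,"jaw":80}
    - {"travel":[0,0,0],"roll":0,"jaw":80}
    - {"travel":[0,0,-20],"roll":0,"jaw":85}
    - {"travel":[0,0,-40],"roll":0,"jaw":87}
    - {"travel":[-40,0,-30],"roll":0,"jaw":87}
    - {"travel":[-40,0,-40],"roll":0,"jaw":87}
    - {"travel":[-40,0,-40],"roll":0,"jaw":87}
    - {"travel":[0,0,-30],"roll":0,"jaw":87}

```text
clock: 26.65
tool_pos: [0.429, -0.1121, 0.2294]
orientation: [-179.9, 0.0, -82.3]
force: [1.6, -0.5, 0.2]
opening: 0.087
gripper_force: 0.0
```

Emit:
apply_moves:
  targets:
    - {"travel":[0,0,0],"roll":0,"jaw":87}
    - {"travel":[0,0,0],"roll":0,"jaw":87}

```text
clock: 26.85
tool_pos: [0.4297, -0.1143, 0.2278]
orientation: [-179.9, 0.0, -82.4]
force: [-0.2, -0.0, -0.5]
opening: 0.0869
gripper_force: 0.0
```

```bash
python3 - <<'E'
from h import *
im,K,E=snap('wrist','w11')
for v in (110,125,140):
 for r in darkrects(im,K,E,.04,2500,9000,vmax=v): print(np.round(r[:5],1),r[5].round()); plan(r[0],r[1],32,r[4])
E
```

```text
[ 441.7 -189.1   91.2   52.6  -86.2] [273. 115.]
at [ 429.2 -114.6  226.8] yaw -82.47 roll 3.7 then travel [ 75.1  -7.5 194.8]
[ 441.5 -189.    91.9   53.6  -86.3] [275. 115.]
at [ 429.2 -114.6  226.8] yaw -82.47 roll 3.8 then travel [ 75.   -7.5 194.8]
```

View pics/w11.png

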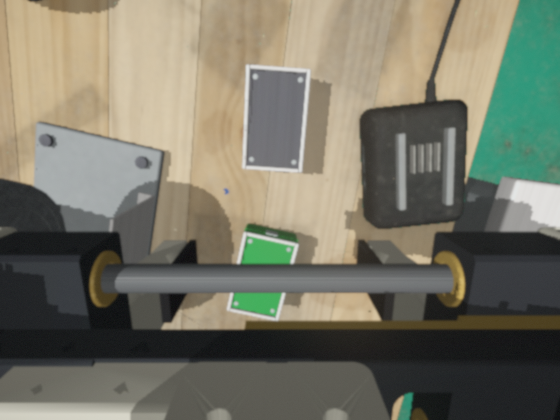

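Case C now lies clear at (276,118). I'll grip it at its centre.

Emit:
apply_moves:
  targets:
    - {"travel":[25,-2.5,30],"roll":3.8,"jaw":87}
    - {"travel":[25,-2.5,30],"roll":0,"jaw":87}
    - {"travel":[25,-2.5,30],"roll":0,"jaw":87}
    - {"travel":[0,0,40],"roll":0,"jaw":87}
    - {"travel":[0,0,30],"roll":0,"jaw":87}
    - {"travel":[0,0,20],"roll":0,"jaw":87}
    - {"travel":[0,0,10],"roll":0,"jaw":87}
    - {"travel":[0,0,4.8],"roll":0,"jaw":87}
    - {"travel":[0,0,0],"roll":0,"jaw":87}
    - {"travel":[0,0,0],"roll":0,"jaw":50}

```text
clock: 27.9
tool_pos: [0.4443, -0.1887, 0.0332]
orientation: [-179.9, -0.0, -86.2]
force: [0.8, 0.7, -0.1]
opening: 0.0833
gripper_force: 0.0
```

Emit:
apply_moves:
  targets:
    - {"travel":[0,0,0],"roll":0,"jaw":50}
    - {"travel":[0,0,0],"roll":0,"jaw":50}
    - {"travel":[0,0,0],"roll":0,"jaw":50}
    - {"travel":[0,0,0],"roll":0,"jaw":50}
    - {"travel":[0,0,0],"roll":0,"jaw":50}

```text
clock: 28.4
tool_pos: [0.4434, -0.1886, 0.0331]
orientation: [180.0, -0.0, -86.2]
force: [-3.6, 0.6, 7.2]
opening: 0.0622
gripper_force: 30.0
```

```bash
python3 - <<'E'
from h import *
plan(667.5,163.5,300,-95.8)
E
```

```text
at [ 443.4 -188.6   33.1] yaw -86.25 roll 9.6 then travel [-372.9 -187.3 -266.9]
```

Emit:
apply_moves:
  targets:
    - {"travel":[0,0,-30],"roll":0,"jaw":50}
    - {"travel":[0,0,-47],"roll":0,"jaw":50}
    - {"travel":[0,0,-48],"roll":0,"jaw":50}
    - {"travel":[0,0,-48],"roll":4.8,"jaw":50}
    - {"travel":[0,0,-48],"roll":4.8,"jaw":50}
    - {"travel":[0,0,-46],"roll":0,"jaw":50}
    - {"travel":[0,0,0],"roll":0,"jaw":50}

```text
clock: 29.1
tool_pos: [0.4464, -0.1893, 0.3064]
orientation: [-179.3, -0.0, -95.8]
force: [-0.2, 0.4, -2.6]
opening: 0.062
gripper_force: 30.0
```

Emit:
apply_moves:
  targets:
    - {"travel":[-38,-19,0],"roll":0,"jaw":50}
    - {"travel":[-38,-19,0],"roll":0,"jaw":50}
    - {"travel":[-38,-19,0],"roll":0,"jaw":50}
    - {"travel":[-38,-19,0],"roll":0,"jaw":50}
    - {"travel":[-38,-19,0],"roll":0,"jaw":50}
    - {"travel":[-38,-19,0],"roll":0,"jaw":50}
    - {"travel":[-38,-19,0],"roll":0,"jaw":50}
    - {"travel":[-38,-19,0],"roll":0,"jaw":50}
    - {"travel":[-38,-19,0],"roll":0,"jaw":50}
    - {"travel":[-31,-16.3,0],"roll":0,"jaw":50}

```text
clock: 30.1
tool_pos: [0.6686, 0.1655, 0.2981]
orientation: [179.9, -0.0, -95.8]
force: [0.8, -0.2, -1.7]
opening: 0.0613
gripper_force: 30.0
```

Emit:
apply_moves:
  targets:
    - {"travel":[0,0,0],"roll":0,"jaw":50}
    - {"travel":[0,0,0],"roll":0,"jaw":50}
    - {"travel":[0,0,0],"roll":0,"jaw":50}

```text
clock: 30.4
tool_pos: [0.6676, 0.1629, 0.2989]
orientation: [179.9, -0.0, -95.9]
force: [-0.9, -0.2, -1.8]
opening: 0.0614
gripper_force: 30.0
```

```bash
python3 - <<'E'
from h import *
plan(667.5,163.2,165,-95.8)
E
```

```text
at [667.6 162.9 298.9] yaw -95.86 roll -0.1 then travel [ -0.3   0.2 133.9]
```

Emit:
apply_moves:
  targets:
    - {"travel":[0,0,30],"roll":0,"jaw":50}
    - {"travel":[0,0,30],"roll":0,"jaw":50}
    - {"travel":[0,0,25],"roll":0,"jaw":50}
    - {"travel":[0,0,20],"roll":0,"jaw":50}
    - {"travel":[0,0,15],"roll":0,"jaw":50}
    - {"travel":[0,0,8],"roll":0,"jaw":50}
    - {"travel":[0,0,4],"roll":0,"jaw":50}
    - {"travel":[0,0,2],"roll":0,"jaw":50}
    - {"travel":[0,0,0],"roll":0,"jaw":50}
    - {"travel":[0,0,0],"roll":0,"jaw":50}

```text
clock: 31.4
tool_pos: [0.6685, 0.1635, 0.1664]
orientation: [-179.9, 0.0, -95.8]
force: [0.4, -0.1, -2.1]
opening: 0.0618
gripper_force: 30.0
```

Emit:
apply_moves:
  targets:
    - {"travel":[0,0,2],"roll":0,"jaw":50}
    - {"travel":[0,0,1],"roll":0,"jaw":50}
    - {"travel":[0,0,0],"roll":0,"jaw":50}

```text
clock: 31.7
tool_pos: [0.668, 0.1634, 0.1624]
orientation: [180.0, -0.0, -95.9]
force: [-0.1, -0.2, -2.2]
opening: 0.062
gripper_force: 30.0
```

Emit:
apply_moves:
  targets:
    - {"travel":[0,0,1.2],"roll":0,"jaw":50}
    - {"travel":[0,0,0],"roll":0,"jaw":75}
    - {"travel":[0,0,0],"roll":0,"jaw":75}
    - {"travel":[0,0,0],"roll":0,"jaw":75}
    - {"travel":[0,0,-10],"roll":0,"jaw":75}
    - {"travel":[0,0,-30],"roll":0,"jaw":80}
    - {"travel":[0,0,-40],"roll":0,"jaw":87}
    - {"travel":[-30,0,-40],"roll":0,"jaw":87}
    - {"travel":[-40,0,-30],"roll":0,"jaw":87}
    - {"travel":[-40,0,0],"roll":0,"jaw":87}

```text
clock: 32.7
tool_pos: [0.6813, 0.2738, 0.3196]
orientation: [-179.5, 0.3, -95.9]
force: [0.7, 0.5, -0.0]
opening: 0.0868
gripper_force: 0.0
```

Emit:
apply_moves:
  targets:
    - {"travel":[0,0,0],"roll":0,"jaw":87}
    - {"travel":[0,0,0],"roll":0,"jaw":87}

```text
clock: 32.9
tool_pos: [0.6791, 0.2738, 0.3115]
orientation: [180.0, -0.0, -95.8]
force: [1.3, -0.7, -0.6]
opening: 0.0868
gripper_force: 0.0
```

```bash
python3 - <<'E'
from h import *
im,K,E=snap('wrist','w12')
for r in darkrects(im,K,E,.168,3500,9000,vmax=130): print(np.round(r[:5],1),r[5].round())
sd,_,_=snap('side','s12')
s=cv2.resize(sd[170:310,240:420],None,fx=3,fy=3,interpolation=2)
o=np.zeros((600,560,3),np.uint8);o[:420]=im; 
cv2.imwrite('pics/s12c.png',s)
print(tool()[:3,3])
E
```

```text
[474.  278.4 105.   56.6   1. ] [497. 180.]
[668.  162.8  91.5  54.2  84.3] [277.  75.]
[605.5 168.8 109.3  61.5  84.1] [347.  76.]
[0.6793 0.2722 0.3116]
```

View pics/w12.png

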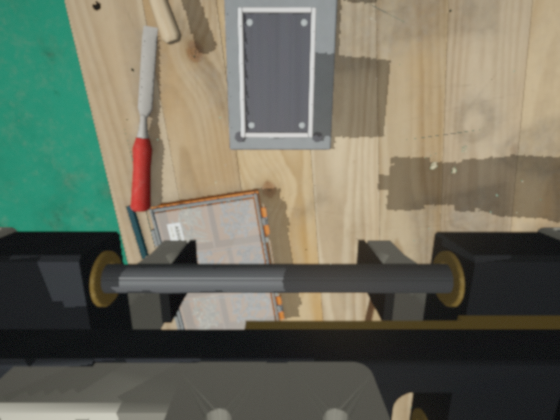

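View pics/s12c.png

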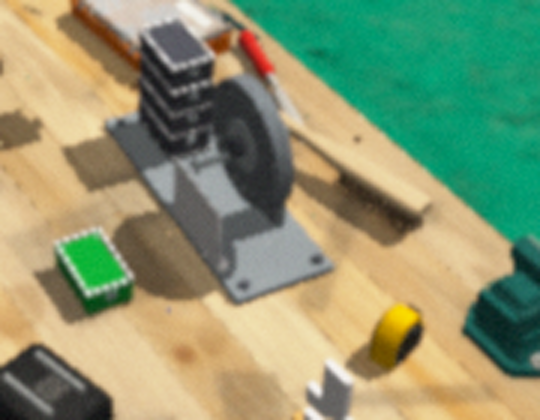

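The column of four is straight, with its top at (668,163) mm, and the side view confirms it. A stud-like piece shows at about (208,158) in the crop.

```bash
cat >> h.py <<'E'
SY=-5.85;W=np.array([.6476,-.0357,.150]);RS=Ro.from_euler('z',SY,degrees=True).as_matrix()
def onstand(px,K,E,xs):
    "point (stand axes, rel. axle, mm) on the plane x_stand=xs mm"
    o,d=ray(px,K,E);o=RS.T@(o-W);d=RS.T@d;return (o+d*(xs/1000-o[0])/d[0])*1000
def ps(P,K,E): return proj(RS@(np.array(P)/1000)+W,K,E)
E
python3 - <<'E'
from h import *
im=cv2.imread('pics/s12.png');c=ctrl.calibration('side');K,E=c['K'],c['extrinsics']
for q in [(195,163),(208,158),(225,155)]:
  p=(240+q[0]/3,170+q[1]/3); print(q,[onstand(p,K,E,x).round(1) for x in (-12,-34,-58)])
for n,P in [('hub',(-12,0,0)),('top',(0,0,85)),('left',(-12,85,0)),('right',(-12,-85,0)),('guardtop',(-74,60,-43)),('guardtopR',(-74,-60,-43))]: 
  q=ps(P,K,E); print(n,((q-[240,170])*3).round())
v=cv2.resize(im[195:265,290:345],None,fx=8,fy=8,interpolation=cv2.INTER_CUBIC);cv2.imwrite('pics/s12d.png',v)
E
```

```text
(195, 163) [array([ -12. ,  113.3, -119. ]), array([-34. ,  73.4, -79.6]), array([-58. ,  29.8, -36.5])]
(208, 158) [array([-12. ,  79. , -83.7]), array([-34. ,  40.1, -45.3]), array([-58. ,  -2.3,  -3.4])]
(225, 155) [array([-12. ,  36.1, -45.4]), array([-34. ,  -1.5,  -8.2]), array([-58. , -42.5,  32.4])]
hub [241. 144.]
top [253.  87.]
left [208. 105.]
right [275. 186.]
guardtop [172. 156.]
guardtopR [218. 215.]
```

View pics/s12d.png

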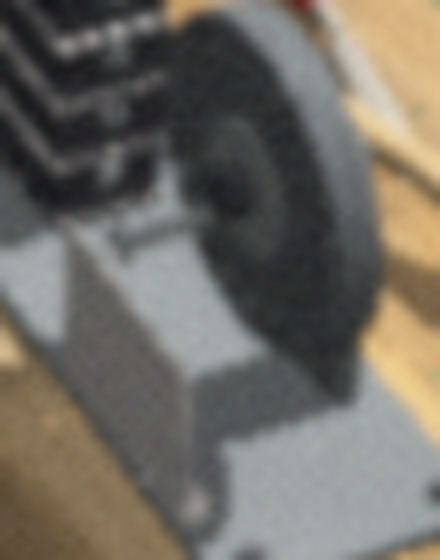

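The enlarged crop shows the stud: head at about (128,243), root at about (200,215), on the left and low.

```bash
python3 - <<'E'
from h import *
c=ctrl.calibration('side');K,E=c['K'],c['extrinsics']
for q,x in [((128,243),-58),((200,215),-12)]:
  P=onstand((290+q[0]/8,195+q[1]/8),K,E,x); print(P.round(1),np.hypot(P[1],P[2]),np.degrees(np.arctan2(-P[1],P[2])))
for a in range(-180,-89,15):
  s=np.sin(np.radians(a));k=np.cos(np.radians(a)); print(a,[((ps((x,-55*s,55*k),K,E)-[290,195])*8).round() for x in (-58,-14)])
E
```

```text
[-58.   21.9 -35.4] 41.657849974599614 -148.2912012635897
[-12.   36.  -46.4] 58.727430541711925 -142.1804731921287
-180 [array([149., 303.]), array([232., 276.])]
-165 [array([135., 281.]), array([218., 254.])]
-150 [array([122., 256.]), array([205., 229.])]
-135 [array([111., 227.]), array([194., 201.])]
-120 [array([103., 197.]), array([186., 171.])]
-105 [array([ 98., 169.]), array([181., 143.])]
-90 [array([ 97., 143.]), array([181., 117.])]
```

```bash
cat >> h.py <<'E'
def splan(x,y,z):
    "travel to stand point (mm, z above bench) at tool yaw SY-90"
    o=ctrl.get_obs();p=RS.T@(o['tool_pos']-W)*1000;p[2]+=150
    print('stand',p.round(1),'roll %.1f'%(o['orientation'][2]-(SY-90)),'travel',np.round([p[1]-y,p[0]-x,p[2]-z],1))
E
python3 - <<'E'
from h import *
splan(0,130,330)
E
```

```text
stand [  0.1 309.5 311.6] roll -0.0 travel [179.5   0.1 -18.4]
```

Emit:
apply_moves:
  targets:
    - {"travel":[36,0,-5],"roll":0,"jaw":70}
    - {"travel":[36,0,-5],"roll":0,"jaw":70}
    - {"travel":[36,0,-5],"roll":0,"jaw":70}
    - {"travel":[36,0,-3],"roll":0,"jaw":70}
    - {"travel":[35.5,0,0],"roll":0,"jaw":70}
    - {"travel":[0,0,0],"roll":0,"jaw":70}
    - {"travel":[0,0,0],"roll":0,"jaw":70}

```text
clock: 33.7
tool_pos: [0.6608, 0.0922, 0.3301]
orientation: [-180.0, 0.0, -96.0]
force: [-0.4, 1.1, 0.9]
opening: 0.0701
gripper_force: 0.0
```

```bash
python3 - <<'E'
from h import *
splan(0,54,280)
im,K,E=snap('wrist','w13')
for n,P in [('topF',(-12,0,85)),('topB',(12,0,85)),('F40',(-12,40,75)),('B40',(12,40,75)),('R',(-12,-60,60)),('RB',(12,-60,60))]: print(n,ps(P,K,E).round())
E
```

```text
stand [  0.1 128.6 330.1] roll -0.2 travel [74.6  0.1 50.1]
topF [294.  36.]
topB [258.  36.]
F40 [292. 100.]
B40 [260. 100.]
R [293. -49.]
RB [259. -49.]
```

View pics/w13.png

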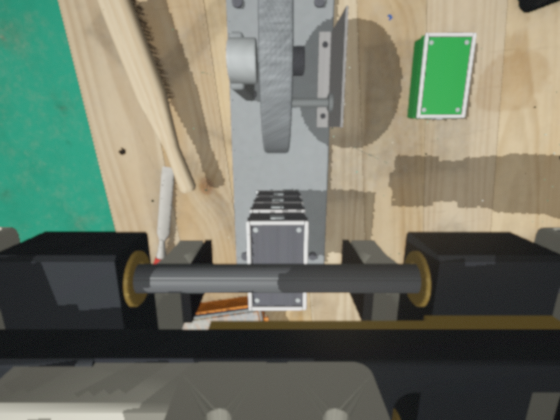

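The wheel spans columns 259–293 at row 36, which matches the model. The stud runs right at row 103. I've now used all 14 views, so the rest is numeric. I'm gripping the rim at −45° next.

```bash
python3 - <<'E'
import numpy as np
def arc(a,b,n,R=77):
    t=np.radians(np.linspace(a,b,n+1));y=-R*np.sin(t);z=R*np.cos(t)
    print([ [round(float(-dy),1),0,round(float(-dz),1)] for dy,dz in zip(np.diff(y),np.diff(z))])
arc(-45,50,19)
E
```

```text
[[5.0, 0, -4.5], [5.3, 0, -4.1], [5.7, 0, -3.6], [6.0, 0, -3.1], [6.2, 0, -2.6], [6.4, 0, -2.0], [6.6, 0, -1.5], [6.7, 0, -0.9], [6.7, 0, -0.3], [6.7, 0, 0.3], [6.7, 0, 0.9], [6.6, 0, 1.5], [6.4, 0, 2.0], [6.2, 0, 2.6], [6.0, 0, 3.1], [5.7, 0, 3.6], [5.3, 0, 4.1], [5.0, 0, 4.5], [4.5, 0, 5.0]]
```

Emit:
apply_moves:
  targets:
    - {"travel":[37,0,10],"roll":0,"jaw":60}
    - {"travel":[37.6,0,20],"roll":0,"jaw":60}
    - {"travel":[0,0,20],"roll":0,"jaw":60}
    - {"travel":[0,0,20],"roll":0,"jaw":60}
    - {"travel":[0,0,20],"roll":0,"jaw":60}
    - {"travel":[0,0,15],"roll":0,"jaw":60}
    - {"travel":[0,0,6.7],"roll":0,"jaw":60}
    - {"travel":[0,0,0],"roll":0,"jaw":60}
    - {"travel":[0,0,0],"roll":0,"jaw":60}

```text
clock: 34.65
tool_pos: [0.6539, 0.0204, 0.2183]
orientation: [-180.0, -0.0, -95.8]
force: [1.0, 0.2, 0.0]
opening: 0.06
gripper_force: 0.0
```

```bash
python3 - <<'E'
from h import *
splan(0,54.4,218.4); print(ctrl.get_obs()['force'])
E
```

```text
stand [  0.6  56.5 218.3] roll 0.0 travel [ 2.1  0.6 -0.1]
[1.0021 0.2278 0.0115]
```

Emit:
apply_moves:
  targets:
    - {"travel":[2,0.5,0],"roll":0,"jaw":10}
    - {"travel":[0,0,0],"roll":0,"jaw":10}
    - {"travel":[0,0,0],"roll":0,"jaw":10}
    - {"travel":[0,0,0],"roll":0,"jaw":10}
    - {"travel":[0,0,0],"roll":0,"jaw":10}
    - {"travel":[0,0,0],"roll":0,"jaw":10}
    - {"travel":[0,0,0],"roll":0,"jaw":10}
    - {"travel":[0,0,0],"roll":0,"jaw":10}

```text
clock: 35.45
tool_pos: [0.6537, 0.0179, 0.218]
orientation: [-179.9, 0.0, -95.9]
force: [4.7, -2.0, -1.4]
opening: 0.0239
gripper_force: 30.0
```

Emit:
apply_moves:
  targets:
    - {"travel":[5,0,-4.5],"roll":0,"jaw":10}
    - {"travel":[5.3,0,-4.1],"roll":0,"jaw":10}
    - {"travel":[5.7,0,-3.6],"roll":0,"jaw":10}
    - {"travel":[6,0,-3.1],"roll":0,"jaw":10}
    - {"travel":[6.2,0,-2.6],"roll":0,"jaw":10}
    - {"travel":[6.4,0,-2],"roll":0,"jaw":10}
    - {"travel":[6.6,0,-1.5],"roll":0,"jaw":10}
    - {"travel":[6.7,0,-0.9],"roll":0,"jaw":10}
    - {"travel":[6.7,0,-0.3],"roll":0,"jaw":10}
    - {"travel":[6.7,0,0.3],"roll":0,"jaw":10}

```text
clock: 36.45
tool_pos: [0.6477, -0.0414, 0.2393]
orientation: [-179.9, 0.2, -95.8]
force: [5.5, 4.8, -5.5]
opening: 0.024
gripper_force: 30.0
```

```bash
python3 - <<'E'
from h import *
splan(0,-54.4,218.4)
snap('side','s14')
E
```

```text
stand [  0.7  -5.7 239.3] roll 0.0 travel [48.7  0.7 20.9]
```

Emit:
apply_moves:
  targets:
    - {"travel":[6.7,0,0.9],"roll":0,"jaw":10}
    - {"travel":[6.6,0,1.5],"roll":0,"jaw":10}
    - {"travel":[6.4,0,2],"roll":0,"jaw":10}
    - {"travel":[6.2,0,2.6],"roll":0,"jaw":10}
    - {"travel":[6,0,3.1],"roll":0,"jaw":10}
    - {"travel":[5.7,0,3.6],"roll":0,"jaw":10}
    - {"travel":[5.3,0,4.1],"roll":0,"jaw":10}
    - {"travel":[5,0,4.5],"roll":0,"jaw":10}
    - {"travel":[4.5,0,5],"roll":0,"jaw":10}
    - {"travel":[0,0,0],"roll":0,"jaw":10}

```text
clock: 37.5
tool_pos: [0.6422, -0.0958, 0.2128]
orientation: [-179.9, -0.0, -95.9]
force: [6.5, -0.0, 2.1]
opening: 0.0233
gripper_force: 30.0
```

Emit:
apply_moves:
  targets:
    - {"travel":[0,0,0],"roll":0,"jaw":10}
    - {"travel":[0,0,0],"roll":0,"jaw":10}

```text
clock: 37.7
tool_pos: [0.6422, -0.0957, 0.2129]
orientation: [-179.9, -0.0, -95.9]
force: [5.2, 0.3, 1.7]
opening: 0.0239
gripper_force: 30.0
```

```bash
python3 - <<'E'
from h import *
splan(0,-59,213.5)
E
```

```text
stand [  0.7 -60.2 212.9] roll -0.0 travel [-1.2  0.7 -0.6]
```

Emit:
apply_moves:
  targets:
    - {"travel":[0,0,0],"roll":0,"jaw":60}
    - {"travel":[0,0,0],"roll":0,"jaw":60}
    - {"travel":[0,0,0],"roll":0,"jaw":60}
    - {"travel":[0,0,-20],"roll":0,"jaw":60}
    - {"travel":[0,0,-47],"roll":0,"jaw":60}
    - {"travel":[-30,0,-30],"roll":0,"jaw":70}
    - {"travel":[-40,0,-20],"roll":0,"jaw":70}
    - {"travel":[-40,0,0],"roll":0,"jaw":70}
    - {"travel":[-40,0,0],"roll":0,"jaw":70}
    - {"travel":[-38.8,-0.6,-0.2],"roll":0,"jaw":70}

```text
clock: 38.7
tool_pos: [0.6604, 0.094, 0.3298]
orientation: [180.0, -0.0, -95.9]
force: [0.7, 0.2, -0.1]
opening: 0.0697
gripper_force: 0.0
```

Emit:
apply_moves:
  targets:
    - {"travel":[0,0,0],"roll":0,"jaw":70}
    - {"travel":[0,0,0],"roll":0,"jaw":70}

```text
clock: 38.9
tool_pos: [0.6605, 0.0935, 0.3291]
orientation: [179.9, -0.1, -95.7]
force: [-0.4, -0.2, -0.8]
opening: 0.0702
gripper_force: 0.0
```

```bash
cat >> h.py <<'E'
def diff(a,b,x0,x1,y0,y1,th=35,amin=25):
    g=lambda i:cv2.GaussianBlur(cv2.cvtColor(i,cv2.COLOR_BGR2GRAY),(3,3),0).astype(int)
    d=(g(b)-g(a))[y0:y1,x0:x1]
    for s in (1,-1):
        m=((s*d)>th).astype(np.uint8)
        n,l,st,ce=cv2.connectedComponentsWithStats(m)
        for i in range(1,n):
            if st[i,4]>=amin: print('brighter' if s>0 else 'darker','area',st[i,4],'box',st[i,0]+x0,st[i,1]+y0,st[i,2],st[i,3],'c',(ce[i]+[x0,y0]).round(1))
E
python3 - <<'E'
from h import *
splan(0,128.6,330.1)
im,K,E=snap('wrist','w15')
diff(cv2.imread('pics/w13.png'),im,200,420,0,225)
for a in (-60,-55,-50,-45,-40): 
  s,k=np.sin(np.radians(a)),np.cos(np.radians(a)); print(a,[ps((x,-55*s,55*k),K,E).round() for x in(-58,-34)])
sd,K,E=snap('side','s15'); print('side')
diff(cv2.imread('pics/s12.png'),sd,285,345,190,270,th=20,amin=6)
for a in (-60,-55,-50,-45,-40): 
  s,k=np.sin(np.radians(a)),np.cos(np.radians(a)); print(a,[ps((x,-55*s,55*k),K,E).round() for x in(-58,-34)])
E
```

```text
stand [ -0.3 129.9 329.1] roll 0.1 travel [ 1.3 -0.3 -1. ]
brighter area 199 box 315 101 27 12 c [331.2 106.6]
brighter area 42 box 343 101 5 13 c [344.9 107.2]
darker area 138 box 392 113 19 13 c [402.7 119.4]
-60 [array([341., 112.]), array([314., 112.])]
-55 [array([342., 109.]), array([315., 109.])]
-50 [array([343., 105.]), array([315., 105.])]
-45 [array([345., 101.]), array([316., 100.])]
-40 [array([346.,  96.]), array([317.,  96.])]
side
brighter area 54 box 303 203 13 7 c [308.8 205.6]
brighter area 46 box 303 222 11 7 c [307.2 224.3]
-60 [array([303., 208.]), array([309., 206.])]
-55 [array([304., 208.]), array([309., 206.])]
-50 [array([304., 207.]), array([310., 206.])]
-45 [array([304., 207.]), array([310., 205.])]
-40 [array([305., 207.]), array([311., 205.])]
```

The stud is at −52°. I need a second stroke of 52°.

```bash
python3 - <<'E'
import numpy as np
t=np.radians(np.linspace(0,52,14));y=-77*np.sin(t);z=77*np.cos(t)
print([[round(float(-a),1),0,round(float(-b),1)] for a,b in zip(np.diff(y),np.diff(z))])
E
```

```text
[[5.4, 0, 0.2], [5.3, 0, 0.6], [5.3, 0, 0.9], [5.2, 0, 1.3], [5.1, 0, 1.7], [5.0, 0, 2.0], [4.8, 0, 2.4], [4.7, 0, 2.7], [4.5, 0, 3.0], [4.2, 0, 3.3], [4.0, 0, 3.6], [3.7, 0, 3.9], [3.5, 0, 4.1]]
```

Emit:
apply_moves:
  targets:
    - {"travel":[32,-0.3,0],"roll":0,"jaw":60}
    - {"travel":[33,0,0],"roll":0,"jaw":60}
    - {"travel":[33,0,10],"roll":0,"jaw":60}
    - {"travel":[31.9,0,15],"roll":0,"jaw":60}
    - {"travel":[0,0,18],"roll":0,"jaw":60}
    - {"travel":[0,0,20],"roll":0,"jaw":60}
    - {"travel":[0,0,15],"roll":0,"jaw":60}
    - {"travel":[0,0,10],"roll":0,"jaw":60}
    - {"travel":[0,0,0],"roll":0,"jaw":60}
    - {"travel":[0,0,0],"roll":0,"jaw":60}

```text
clock: 40.0
tool_pos: [0.6482, -0.0371, 0.2425]
orientation: [-180.0, -0.0, -95.9]
force: [0.2, 0.6, 0.4]
opening: 0.0599
gripper_force: 0.0
```

```bash
python3 - <<'E'
from h import *
splan(0,0,241)
E
```

```text
stand [  0.8  -1.3 242.5] roll -0.0 travel [-1.3  0.8  1.5]
```

Emit:
apply_moves:
  targets:
    - {"travel":[0,0,0],"roll":0,"jaw":10}
    - {"travel":[0,0,0],"roll":0,"jaw":10}
    - {"travel":[0,0,0],"roll":0,"jaw":10}
    - {"travel":[0,0,0],"roll":0,"jaw":10}
    - {"travel":[0,0,0],"roll":0,"jaw":10}
    - {"travel":[0,0,0],"roll":0,"jaw":10}
    - {"travel":[0,0,0],"roll":0,"jaw":10}
    - {"travel":[0,0,0],"roll":0,"jaw":10}

```text
clock: 40.8
tool_pos: [0.6483, -0.0364, 0.242]
orientation: [-180.0, 0.0, -95.8]
force: [1.2, 0.2, 0.5]
opening: 0.024
gripper_force: 30.0
```

Emit:
apply_moves:
  targets:
    - {"travel":[5.4,0,0.2],"roll":0,"jaw":10}
    - {"travel":[5.3,0,0.6],"roll":0,"jaw":10}
    - {"travel":[5.3,0,0.9],"roll":0,"jaw":10}
    - {"travel":[5.2,0,1.3],"roll":0,"jaw":10}
    - {"travel":[5.1,0,1.7],"roll":0,"jaw":10}
    - {"travel":[5,0,2],"roll":0,"jaw":10}
    - {"travel":[4.8,0,2.4],"roll":0,"jaw":10}
    - {"travel":[4.7,0,2.7],"roll":0,"jaw":10}
    - {"travel":[4.5,0,3],"roll":0,"jaw":10}
    - {"travel":[4.2,0,3.3],"roll":0,"jaw":10}

```text
clock: 41.8
tool_pos: [0.6432, -0.0865, 0.224]
orientation: [-180.0, -0.0, -95.9]
force: [2.2, 2.6, 3.9]
opening: 0.0233
gripper_force: 30.0
```

Emit:
apply_moves:
  targets:
    - {"travel":[4,0,3.6],"roll":0,"jaw":10}
    - {"travel":[3.7,0,3.9],"roll":0,"jaw":10}
    - {"travel":[3.5,0,4.1],"roll":0,"jaw":10}
    - {"travel":[0,0,0],"roll":0,"jaw":10}
    - {"travel":[0,0,0],"roll":0,"jaw":10}

```text
clock: 42.3
tool_pos: [0.642, -0.0982, 0.2124]
orientation: [-180.0, -0.1, -95.9]
force: [2.3, -3.8, 3.3]
opening: 0.0237
gripper_force: 30.0
```

Emit:
apply_moves:
  targets:
    - {"travel":[0,0,0],"roll":0,"jaw":60}
    - {"travel":[0,0,0],"roll":0,"jaw":60}
    - {"travel":[0,0,0],"roll":0,"jaw":60}
    - {"travel":[0,0,-20],"roll":0,"jaw":60}
    - {"travel":[0,0,-47],"roll":0,"jaw":60}
    - {"travel":[-30,0,-30],"roll":0,"jaw":70}
    - {"travel":[-40,0,-20],"roll":0,"jaw":70}
    - {"travel":[-40,0,0],"roll":0,"jaw":70}
    - {"travel":[-40,0,0],"roll":0,"jaw":70}
    - {"travel":[-38.8,0,0],"roll":0,"jaw":70}

```text
clock: 43.3
tool_pos: [0.6607, 0.0927, 0.3291]
orientation: [180.0, 0.0, -95.8]
force: [0.6, 0.2, -0.0]
opening: 0.0698
gripper_force: 0.0
```

Emit:
apply_moves:
  targets:
    - {"travel":[0,0,0],"roll":0,"jaw":70}
    - {"travel":[0,0,0],"roll":0,"jaw":70}

```text
clock: 43.5
tool_pos: [0.6607, 0.0921, 0.3284]
orientation: [179.9, -0.0, -95.7]
force: [-0.2, -0.4, 0.4]
opening: 0.0698
gripper_force: 0.0
```

```bash
python3 - <<'E'
from h import *
splan(0,128.6,330.1)
im,K,E=snap('wrist','w16')
diff(cv2.imread('pics/w15.png'),im,200,420,0,225)
for a in (-10,-5,0,5,10): 
  s,k=np.sin(np.radians(a)),np.cos(np.radians(a)); print(a,[ps((x,-55*s,55*k),K,E).round(1) for x in(-58,-34)])
sd,K,E=snap('side','s16'); print('side')
diff(cv2.imread('pics/s15.png'),sd,285,345,180,270,th=20,amin=6)
for a in (-10,0,10): 
  s,k=np.sin(np.radians(a)),np.cos(np.radians(a)); print(a,[ps((x,-55*s,55*k),K,E).round(1) for x in(-58,-34)])
E
```

```text
stand [  0.  128.5 328.4] roll 0.1 travel [-0.1  0.  -1.7]
brighter area 341 box 329 41 30 17 c [343.4  50. ]
brighter area 130 box 294 45 12 12 c [299.1  50.6]
brighter area 49 box 314 45 5 12 c [316.   50.6]
brighter area 129 box 393 113 18 13 c [402.6 119.4]
brighter area 77 box 249 212 35 3 c [264.6 212.7]
brighter area 54 box 249 224 54 1 c [275.5 224. ]
darker area 35 box 414 83 6 9 c [416.7  86.7]
darker area 45 box 401 88 9 6 c [404.9  90.6]
darker area 156 box 327 101 15 12 c [334.4 106.5]
darker area 43 box 343 100 5 14 c [345.  106.8]
darker area 37 box 267 152 20 2 c [276.3 152.5]
darker area 39 box 250 208 21 2 c [260.2 208.5]
darker area 35 box 286 208 18 3 c [294.7 208.6]
darker area 163 box 246 219 61 4 c [276.9 220.2]
-10 [array([351.5,  60.6]), array([320.4,  60.5])]
-5 [array([352.1,  53.7]), array([320.8,  53.6])]
0 [array([352.6,  46.7]), array([321.1,  46.6])]
5 [array([352.9,  39.8]), array([321.3,  39.7])]
10 [array([353.1,  33.1]), array([321.4,  33. ])]
side
brighter area 50 box 309 205 13 6 c [314.5 207.4]
darker area 37 box 303 203 12 6 c [307.9 205.4]
-10 [array([308.3, 208.5]), array([314.2, 206.7])]
0 [array([309.6, 209.9]), array([315.5, 208. ])]
10 [array([310.8, 211.6]), array([316.8, 209.7])]
```

```bash
python3 - <<'E'
from h import *
im=cv2.imread('pics/w16.png');c=ctrl.calibration('wrist');K=c['K'];E=tool()@c['hand_eye']
g=cv2.cvtColor(im,cv2.COLOR_BGR2GRAY)
for x in (236,244,252,299): print(x,g[20:105,x].tolist())
for r in (0,20,24,28): 
  # silhouette rows of a cylinder about the axle, radius r
  a=np.radians(np.arange(0,360,3)); 
  for x in (30,-14):
    R=[ps((x,r*np.sin(t),r*np.cos(t)),K,E) for t in a]; R=np.array(R); print(r,x,R[:,1].min().round(1),R[:,1].max().round(1),R[:,0].mean().round())
E
```

```text
236 [164, 164, 165, 165, 165, 165, 166, 165, 165, 164, 159, 143, 141, 150, 158, 156, 148, 141, 143, 150, 156, 160, 165, 169, 173, 177, 180, 183, 185, 188, 190, 193, 194, 196, 199, 200, 202, 203, 202, 201, 200, 199, 199, 198, 197, 195, 193, 191, 187, 184, 181, 177, 174, 172, 167, 163, 159, 153, 146, 139, 131, 125, 128, 146, 161, 165, 162, 153, 138, 112, 92, 95, 118, 143, 161, 170, 173, 174, 173, 173, 173, 173, 172, 173, 173]
244 [166, 165, 166, 164, 164, 164, 163, 164, 164, 165, 166, 164, 164, 160, 154, 148, 139, 134, 139, 147, 154, 159, 163, 166, 169, 173, 174, 177, 180, 182, 185, 187, 189, 191, 194, 196, 197, 197, 197, 197, 196, 196, 195, 194, 193, 191, 191, 189, 186, 184, 182, 179, 177, 174, 170, 166, 161, 156, 151, 145, 137, 129, 117, 105, 96, 91, 88, 84, 81, 78, 77, 77, 79, 80, 80, 81, 80, 86, 100, 123, 149, 164, 171, 172, 172]
252 [164, 165, 165, 166, 167, 167, 167, 166, 167, 166, 166, 166, 166, 166, 165, 161, 149, 137, 136, 142, 148, 153, 157, 162, 167, 171, 174, 177, 180, 182, 184, 187, 189, 192, 194, 196, 197, 199, 198, 198, 197, 197, 196, 197, 197, 197, 196, 193, 191, 187, 183, 180, 176, 172, 169, 165, 161, 156, 152, 148, 142, 133, 121, 103, 85, 72, 67, 68, 68, 67, 68, 67, 67, 67, 69, 68, 69, 73, 75, 85, 114, 148, 166, 172, 174]
299 [165, 164, 164, 165, 165, 166, 166, 165, 165, 165, 165, 164, 164, 163, 163, 164, 165, 164, 164, 164, 165, 164, 162, 153, 132, 116, 118, 123, 129, 133, 135, 137, 137, 136, 130, 124, 114, 106, 92, 82, 77, 78, 76, 76, 75, 75, 74, 74, 72, 71, 70, 68, 66, 65, 66, 73, 92, 107, 112, 115, 114, 115, 114, 115, 114, 113, 113, 115, 114, 115, 114, 115, 114, 113, 115, 114, 114, 114, 116, 115, 114, 115, 115, 117, 119]
0 30 63.1 63.1 244.0
0 -14 63.1 63.1 291.0
20 30 38.7 86.1 244.0
20 -14 38.7 86.1 291.0
24 30 33.6 90.5 244.0
24 -14 33.6 90.6 292.0
28 30 28.4 95.0 244.0
28 -14 28.5 95.0 292.0
```

```bash
python3 - <<'E'
from h import *
im=cv2.imread('pics/w16.png');c=ctrl.calibration('wrist');K=c['K'];E=tool()@c['hand_eye']
g=cv2.cvtColor(im,cv2.COLOR_BGR2GRAY)
print(g[135:170,275].tolist())
a=np.radians(np.arange(0,360,1)); print(max(ps((0,85*np.sin(t),85*np.cos(t)),K,E)[1] for t in a))
E
```

```text
[128, 126, 125, 122, 120, 118, 116, 113, 112, 112, 111, 108, 106, 105, 104, 101, 98, 103, 127, 155, 168, 172, 173, 171, 172, 172, 172, 171, 172, 172, 173, 172, 172, 172, 172]
155.39879633161064
```

Emit:
apply_moves:
  targets:
    - {"travel":[38,0,10],"roll":0,"jaw":60}
    - {"travel":[39,0,20],"roll":0,"jaw":60}
    - {"travel":[0,0,25],"roll":0,"jaw":60}
    - {"travel":[0,0,25],"roll":0,"jaw":60}
    - {"travel":[0,0,20],"roll":0,"jaw":60}
    - {"travel":[0,0,10],"roll":0,"jaw":60}
    - {"travel":[0,0,0],"roll":0,"jaw":60}
    - {"travel":[0,0,0],"roll":0,"jaw":60}

```text
clock: 44.4
tool_pos: [0.6537, 0.0138, 0.2201]
orientation: [-179.9, -0.0, -95.9]
force: [0.5, 0.3, -0.1]
opening: 0.0601
gripper_force: 0.0
```

Emit:
apply_moves:
  targets:
    - {"travel":[0,0,0],"roll":0,"jaw":10}
    - {"travel":[0,0,0],"roll":0,"jaw":10}
    - {"travel":[0,0,0],"roll":0,"jaw":10}
    - {"travel":[0,0,0],"roll":0,"jaw":10}
    - {"travel":[0,0,0],"roll":0,"jaw":10}
    - {"travel":[0,0,0],"roll":0,"jaw":10}
    - {"travel":[0,0,0],"roll":0,"jaw":10}
    - {"travel":[0,0,0],"roll":0,"jaw":10}

```text
clock: 45.2
tool_pos: [0.6534, 0.0144, 0.2193]
orientation: [-180.0, 0.0, -95.8]
force: [0.4, 0.7, 1.2]
opening: 0.0241
gripper_force: 30.0
```

The rim and hub both confirm the wheel centre is about 2.5 mm further toward −y, so the stud is about 5° short. I'll make a small correcting stroke.

Emit:
apply_moves:
  targets:
    - {"travel":[2.5,0,-2.3],"roll":0,"jaw":10}
    - {"travel":[2.7,0,-2.3],"roll":0,"jaw":10}
    - {"travel":[0.5,0,-0.4],"roll":0,"jaw":10}
    - {"travel":[0,0,0],"roll":0,"jaw":10}
    - {"travel":[0,0,0],"roll":0,"jaw":10}
    - {"travel":[0,0,0],"roll":0,"jaw":10}

```text
clock: 45.8
tool_pos: [0.6528, 0.0085, 0.2237]
orientation: [180.0, -0.0, -95.9]
force: [5.5, -0.1, -8.3]
opening: 0.0239
gripper_force: 30.0
```

Emit:
apply_moves:
  targets:
    - {"travel":[0,0,0],"roll":0,"jaw":60}
    - {"travel":[0,0,0],"roll":0,"jaw":60}
    - {"travel":[0,0,0],"roll":0,"jaw":60}
    - {"travel":[0,0,-20],"roll":0,"jaw":60}
    - {"travel":[0,0,-40],"roll":0,"jaw":60}
    - {"travel":[-40,0,-40],"roll":0,"jaw":70}
    - {"travel":[-42.7,0,-4],"roll":0,"jaw":70}
    - {"travel":[0,0,0],"roll":0,"jaw":70}
    - {"travel":[0,0,0],"roll":0,"jaw":70}

```text
clock: 46.7
tool_pos: [0.6603, 0.0871, 0.3237]
orientation: [180.0, -0.0, -95.8]
force: [-0.7, -0.5, -0.6]
opening: 0.0703
gripper_force: 0.0
```

```bash
sed -i 's/^SY=.*/SY=-5.85;W=np.array([.6473,-.0382,.150]);RS=Ro.from_euler("z",SY,degrees=True).as_matrix()/' h.py; python3 - <<'E'
from h import *
splan(0,131,329)
im,K,E=snap('wrist','w17')
diff(cv2.imread('pics/w16.png'),im,290,375,20,80,th=25,amin=10)
g=cv2.cvtColor(im,cv2.COLOR_BGR2GRAY)
for x in (244,299): print(x,g[20:105,x].tolist())
for x in (335,340,345,350): print(x,g[20:75,x].tolist())
for r in (0,19): 
  R=np.array([ps((30,r*np.sin(t),r*np.cos(t)),K,E) for t in np.radians(np.arange(0,360,3))]); print(r,R[:,1].min().round(1),R[:,1].max().round(1))
for a in (-5,0,5): 
  s,k=np.sin(np.radians(a)),np.cos(np.radians(a)); print(a,[ps((x,-55*s,55*k),K,E).round(1) for x in(-58,-34,-15)])
print(max(ps((0,85*np.sin(t),85*np.cos(t)),K,E)[1] for t in np.radians(range(360))), g[145:160,275].tolist())
E
```

```text
stand [  0.2 126.  323.7] roll 0.1 travel [-5.   0.2 -5.3]
brighter area 90 box 307 20 25 22 c [318.1  28.7]
brighter area 29 box 336 20 7 8 c [338.4  22.7]
brighter area 27 box 349 20 11 3 c [353.7  20.8]
brighter area 19 box 362 20 9 3 c [365.6  21.1]
brighter area 54 box 357 37 5 19 c [358.9  44.9]
brighter area 13 box 323 42 5 3 c [325.   43.2]
brighter area 37 box 331 42 13 3 c [337.   43.1]
darker area 16 box 345 23 2 11 c [345.3  27.4]
darker area 35 box 320 32 11 4 c [324.7  33.1]
darker area 12 box 295 42 10 2 c [298.8  42.8]
darker area 19 box 313 53 7 5 c [315.9  55.2]
darker area 32 box 332 55 13 3 c [337.4  56.1]
darker area 14 box 343 63 2 10 c [343.4  66.9]
darker area 33 box 294 76 11 4 c [299.2  77.8]
244 [168, 168, 168, 167, 167, 166, 166, 166, 166, 165, 165, 166, 165, 166, 166, 168, 167, 166, 162, 157, 150, 139, 135, 141, 150, 156, 161, 164, 167, 170, 173, 176, 178, 180, 184, 186, 188, 190, 193, 195, 197, 199, 199, 199, 198, 198, 197, 196, 196, 195, 193, 192, 190, 188, 185, 184, 181, 178, 175, 172, 168, 163, 159, 152, 146, 139, 130, 118, 104, 94, 90, 89, 85, 82, 78
[... 1135 characters left out ...]
 139, 145, 144, 145, 145, 146, 147, 148, 148, 150, 150, 152, 154, 156, 155, 154, 153]
350 [185, 177, 159, 142, 135, 135, 136, 135, 134, 132, 132, 136, 138, 139, 140, 137, 137, 138, 137, 135, 135, 135, 141, 156, 170, 178, 184, 188, 190, 191, 190, 188, 182, 172, 159, 142, 125, 118, 122, 126, 128, 130, 129, 131, 135, 138, 138, 138, 139, 139, 146, 151, 147, 140, 137]
0 62.9 62.9
19 39.4 85.2
-5 [array([353.8,  55.7]), array([321.9,  55.6]), array([296.7,  55.5])]
0 [array([354.3,  48.6]), array([322.2,  48.5]), array([296.8,  48.5])]
5 [array([354.6,  41.6]), array([322.4,  41.5]), array([296.9,  41.5])]
156.82309048025155 [120, 119, 118, 115, 116, 113, 113, 112, 112, 108, 104, 99, 99, 115, 144]
```

The stud is now at the top to within about 0.5°. Next I'll locate the plate numerically from the earlier top and side pictures.

```bash
python3 - <<'E'
from h import *
def comp(name,x0,x1,y0,y1,vmin,smax):
    im=cv2.imread(f'pics/{name}.png');h=cv2.cvtColor(im,cv2.COLOR_BGR2HSV)
    m=((h[...,2]>vmin)&(h[...,1]<smax)).astype(np.uint8)[y0:y1,x0:x1]
    n,l,s,ce=cv2.connectedComponentsWithStats(m)
    for i in range(1,n):
        if s[i,4]>12:
            ys,xs=np.nonzero(l==i);print(name,s[i].tolist(),'c',(ce[i]+[x0,y0]).round(1))
            for r in range(ys.min(),ys.max()+1): print('  row',r+y0,xs[ys==r].min()+x0,xs[ys==r].max()+x0)
comp('top0',395,450,210,240,120,40)
comp('side0',325,375,280,345,120,40)
c=ctrl.calibration('top')
for p in [(437,222),(442,221)]: print(onplane(p,c['K'],c['extrinsics'],.182))
splan(0,0,330)
E
```

```text
top0 [36, 11, 11, 4, 30] c [436.9 222.4]
  row 221 437 441
  row 222 431 441
  row 223 431 441
  row 224 439 441
top0 [20, 14, 11, 4, 29] c [420.6 225.6]
  row 224 420 425
  row 225 419 425
  row 226 415 424
  row 227 415 425
side0 [24, 10, 9, 13, 42] c [352.9 294.7]
  row 290 349 350
  row 291 349 351
  row 292 349 353
  row 293 349 353
  row 294 350 355
  row 295 351 356
  row 296 353 356
  row 297 353 357
  row 298 355 356
  row 299 356 356
  row 300 356 356
  row 301 356 356
  row 302 356 356
side0 [18, 17, 5, 6, 20] c [345.  299.7]
  row 297 344 344
  row 298 343 345
  row 299 343 347
  row 300 343 347
  row 301 344 347
  row 302 345 346
side0 [17, 25, 10, 12, 50] c [346.1 310.4]
  row 305 344 344
  row 306 342 345
  row 307 342 346
  row 308 342 346
  row 309 342 347
  row 310 343 347
  row 311 344 348
  row 312 346 349
  row 313 346 351
  row 314 348 351
  row 315 348 351
  row 316 350 350
side0 [29, 26, 7, 13, 33] c [356.9 311.8]
  row 306 355 355
  row 307 355 355
  row 308 355 355
  row 309 354 356
  row 310 354 357
  row 311 354 358
  row 312 355 359
  row 313 356 360
  row 314 357 360
  row 315 359 359
  row 316 359 359
  row 317 359 359
  row 318 359 359
[ 0.4927 -0.4087  0.182 ]
[ 0.4957 -0.4258  0.182 ]
stand [  0.2 125.1 323.3] roll 0.0 travel [125.1   0.2  -6.7]
```

```bash
python3 - <<'E'
from h import *
plan(478,-310,380,-81.5)
E
```

```text
at [660.2  86.3 323.3] yaw -95.81 roll -14.3 then travel [365.  238.8 -56.7]
```

Emit:
apply_moves:
  targets:
    - {"travel":[0,0,-28],"roll":-7.2,"jaw":60}
    - {"travel":[0,0,-28.7],"roll":-7.1,"jaw":60}
    - {"travel":[20,40,0],"roll":0,"jaw":60}
    - {"travel":[20,40,0],"roll":0,"jaw":60}
    - {"travel":[20,40,0],"roll":0,"jaw":60}
    - {"travel":[20,40,0],"roll":0,"jaw":60}
    - {"travel":[35,30,0],"roll":0,"jaw":60}
    - {"travel":[40,20,0],"roll":0,"jaw":60}
    - {"travel":[45,20,0],"roll":0,"jaw":60}
    - {"travel":[48,8.8,0],"roll":0,"jaw":60}

```text
clock: 47.75
tool_pos: [0.4584, -0.1963, 0.3812]
orientation: [-179.9, -0.0, -81.6]
force: [1.9, 0.9, 0.9]
opening: 0.0602
gripper_force: 0.0
```

Emit:
apply_moves:
  targets:
    - {"travel":[39,0,0],"roll":0,"jaw":60}
    - {"travel":[39,0,0],"roll":0,"jaw":60}
    - {"travel":[39,0,0],"roll":0,"jaw":60}
    - {"travel":[0,0,0],"roll":0,"jaw":60}
    - {"travel":[0,0,0],"roll":0,"jaw":60}

```text
clock: 48.25
tool_pos: [0.4769, -0.3113, 0.3793]
orientation: [179.9, 0.0, -81.7]
force: [0.3, -0.4, -1.0]
opening: 0.0599
gripper_force: 0.0
```

```bash
python3 - <<'E'
from h import *
im,K,E=snap('wrist','w18'); print(tool()[:3,3],ctrl.get_obs()['orientation'][2])
u=proj(np.array([.492,-.408,.182]),K,E);print('expect tab',u)
h=cv2.cvtColor(im,cv2.COLOR_BGR2HSV)
m=((h[...,2]>120)&(h[...,1]<45)).astype(np.uint8)
m[230:]=0
n,l,s,ce=cv2.connectedComponentsWithStats(m)
for i in range(1,n):
  if s[i,4]>60: 
    ys,xs=np.nonzero(l==i);r=cv2.minAreaRect(np.c_[xs,ys].astype(np.float32));print(s[i].tolist(),[np.round(q,1) for q in r], im[ys,xs].mean(0).round())
E
```

```text
[ 0.4771 -0.3104  0.3798] -81.65861062682946
expect tab [274.6046  97.3507]
[8, 61, 16, 17, 167] [array([15.5, 68.6]), array([15. , 15.8]), np.float64(9.5)] [139. 144. 143.]
[24, 63, 51, 21, 232] [array([48.9, 72.9]), array([51.1, 16.9]), np.float64(5.0)] [137. 143. 138.]
[267, 65, 14, 73, 633] [array([273.1, 101.1]), array([ 9.7, 72.4]), np.float64(4.6)] [197. 202. 203.]
[374, 119, 53, 45, 1239] [array([404.8, 136.4]), array([50.4, 44.6]), np.float64(60.6)] [152. 161. 162.]
[14, 132, 14, 14, 118] [array([ 21.8, 139.3]), array([11.3, 13.4]), np.float64(45.0)] [142. 147. 147.]
[61, 139, 16, 16, 173] [array([ 68.4, 145.7]), array([15.5, 14.5]), np.float64(11.3)] [143. 146. 142.]
```

```bash
python3 - <<'E'
from h import *
im=cv2.imread('pics/w18.png');g=cv2.cvtColor(im,cv2.COLOR_BGR2GRAY)
h=cv2.cvtColor(im,cv2.COLOR_BGR2HSV);m=((h[...,2]>120)&(h[...,1]<45))
for r in range(62,142,2): 
  x=np.nonzero(m[r,255:295])[0]+255; print(r,x.min() if len(x) else '',x.max() if len(x) else '',g[r,262:288:1].tolist())
E
```

```text
62   [180, 180, 179, 179, 179, 176, 175, 175, 178, 179, 174, 164, 164, 167, 168, 166, 164, 160, 157, 157, 163, 166, 167, 164, 164, 162]
64   [181, 182, 182, 181, 181, 180, 179, 179, 182, 183, 173, 157, 157, 163, 164, 162, 160, 157, 155, 161, 176, 183, 180, 177, 176, 175]
66 273 279 [182, 182, 181, 181, 181, 180, 178, 180, 182, 183, 183, 190, 197, 199, 196, 195, 193, 188, 177, 172, 180, 185, 180, 179, 178, 180]
68 273 280 [182, 182, 181, 181, 181, 180, 179, 181, 182, 183, 188, 204, 212, 215, 216, 215, 213, 205, 190, 181, 185, 186, 182, 180, 180, 181]
70 273 280 [181, 181, 181, 181, 181, 180, 178, 180, 184, 183, 189, 204, 214, 216, 216, 215, 211, 196, 176, 175, 185, 188, 185, 181, 180, 180]
72 273 279 [181, 181, 181, 180, 180, 179, 179, 180, 182, 184, 190, 204, 213, 216, 216, 215, 208, 190, 172, 179, 189, 189, 186, 182, 180, 181]
74 272 279 [182, 181, 180, 180, 179, 178, 178, 180, 183, 186, 194, 207, 214, 216, 216, 214, 205, 181, 164, 178, 187, 189, 185, 182, 180, 181]
76 272 279 [183, 181, 181, 179, 179, 177, 177, 180, 182, 186, 197, 208, 215, 216, 216, 215, 205, 180, 162, 177, 187, 1
[... 3876 characters left out ...]
2 268 275 [183, 181, 181, 182, 182, 189, 205, 215, 217, 218, 216, 207, 181, 144, 123, 127, 129, 130, 130, 131, 131, 132, 130, 128, 126, 124]
134 267 274 [183, 181, 181, 182, 183, 191, 206, 215, 217, 217, 216, 206, 178, 141, 125, 127, 129, 130, 131, 132, 132, 131, 129, 128, 125, 124]
136 267 274 [183, 181, 181, 180, 182, 187, 197, 204, 206, 207, 206, 197, 171, 145, 139, 137, 134, 132, 132, 131, 131, 131, 129, 127, 125, 124]
138   [182, 181, 181, 178, 168, 147, 135, 139, 144, 144, 144, 145, 147, 162, 174, 176, 171, 160, 152, 148, 141, 135, 132, 130, 127, 126]
140   [182, 181, 180, 176, 161, 134, 117, 120, 122, 120, 121, 123, 142, 169, 183, 188, 188, 188, 187, 184, 179, 175, 171, 168, 166, 159]
```

```bash
python3 - <<'E'
from h import *
c=ctrl.calibration('wrist');K=c['K'];E=tool()@c['hand_eye']
a=onplane((274.2,79.3),K,E,.182);b=onplane((271.8,117),K,E,.182);m=(a+b)/2
yaw=np.degrees(np.arctan2((b-a)[0]*-1,(b-a)[1]));print(a,b,np.linalg.norm(b-a),m,yaw)
for p in [(276,66),(271.2,136.5),(272.2,119)]: print(onplane(p,K,E,.127))
plan(m[0]*1000,m[1]*1000,220,yaw-90)
E
```

```text
[ 0.4954 -0.424   0.182 ] [ 0.4926 -0.3878  0.182 ] 0.036332728626336984 [ 0.494  -0.4059  0.182 ] 4.335726505946572
[ 0.4968 -0.4459  0.127 ]
[ 0.4911 -0.3666  0.127 ]
[ 0.4928 -0.3871  0.127 ]
at [ 477.1 -310.4  379.8] yaw -81.66 roll 4.0 then travel [ 96.5  -9.6 159.8]
```

Emit:
apply_moves:
  targets:
    - {"travel":[32,-3,30],"roll":4.1,"jaw":40}
    - {"travel":[32,-3.3,40],"roll":0,"jaw":40}
    - {"travel":[32.5,-3.3,40],"roll":0,"jaw":40}
    - {"travel":[0,0,30],"roll":0,"jaw":40}
    - {"travel":[0,0,19.8],"roll":0,"jaw":40}
    - {"travel":[0,0,0],"roll":0,"jaw":40}
    - {"travel":[0,0,0],"roll":0,"jaw":40}
    - {"travel":[0,0,0],"roll":0,"jaw":40}

```text
clock: 49.1
tool_pos: [0.4978, -0.4029, 0.225]
orientation: [-179.9, -0.1, -85.6]
force: [0.7, -0.1, 0.3]
opening: 0.04
gripper_force: 0.0
```

```bash
python3 - <<'E'
from h import *
plan(494,-406.1,166,-85.8)
E
```

```text
at [ 497.8 -402.9  225. ] yaw -85.59 roll 0.2 then travel [ 2.9  4.  59. ]
```

Emit:
apply_moves:
  targets:
    - {"travel":[2.9,4,10],"roll":0.2,"jaw":40}
    - {"travel":[0,0,20],"roll":0,"jaw":40}
    - {"travel":[0,0,17],"roll":0,"jaw":40}
    - {"travel":[0,0,9],"roll":0,"jaw":40}
    - {"travel":[0,0,3],"roll":0,"jaw":40}
    - {"travel":[0,0,0],"roll":0,"jaw":40}
    - {"travel":[0,0,0],"roll":0,"jaw":40}

```text
clock: 49.8
tool_pos: [0.4936, -0.4065, 0.1647]
orientation: [-179.9, -0.0, -85.8]
force: [1.0, 1.1, 0.9]
opening: 0.0399
gripper_force: 0.0
```

```bash
python3 - <<'E'
from h import *
plan(494,-406.1,166,-85.8)
E
```

```text
at [ 493.6 -406.5  164.7] yaw -85.84 roll -0.0 then travel [-0.4 -0.5 -1.3]
```

Emit:
apply_moves:
  targets:
    - {"travel":[0,0,0],"roll":0,"jaw":2}
    - {"travel":[0,0,0],"roll":0,"jaw":2}
    - {"travel":[0,0,0],"roll":0,"jaw":2}
    - {"travel":[0,0,0],"roll":0,"jaw":2}
    - {"travel":[0,0,0],"roll":0,"jaw":2}
    - {"travel":[0,0,0],"roll":0,"jaw":2}
    - {"travel":[0,0,0],"roll":0,"jaw":2}
    - {"travel":[0,0,0],"roll":0,"jaw":2}

```text
clock: 50.6
tool_pos: [0.4933, -0.4063, 0.1638]
orientation: [-180.0, -0.0, -85.9]
force: [1.2, 0.2, 0.2]
opening: 0.0079
gripper_force: 30.0
```

```bash
python3 - <<'E'
from h import *
print(ctrl.get_obs()['tool_pos'],ctrl.get_obs()['orientation'],ctrl.get_obs()['force'])
E
```

```text
[ 0.4933 -0.4063  0.1638] [-179.9808   -0.0108  -85.8519] [1.1865 0.2417 0.1671]
```

Emit:
apply_moves:
  targets:
    - {"travel":[0,0,-5],"roll":0,"jaw":2}
    - {"travel":[0,0,-15],"roll":0,"jaw":2}
    - {"travel":[0,0,-25],"roll":0,"jaw":2}
    - {"travel":[0,0,-40],"roll":0,"jaw":2}
    - {"travel":[0,0,-45],"roll":0,"jaw":2}
    - {"travel":[0,0,-36],"roll":5,"jaw":2}
    - {"travel":[0,0,0],"roll":5,"jaw":2}
    - {"travel":[0,0,0],"roll":0,"jaw":2}
    - {"travel":[0,0,0],"roll":0,"jaw":2}

```text
clock: 51.5
tool_pos: [0.4924, -0.4058, 0.3288]
orientation: [179.9, 0.1, -95.7]
force: [-0.4, 0.8, -2.6]
opening: 0.0081
gripper_force: 30.0
```

```bash
python3 - <<'E'
from h import *
splan(-37,-90,330)
im,K,E=snap('side','s19')
h=cv2.cvtColor(im,cv2.COLOR_BGR2HSV)
E
```

```text
stand [-116.6 -381.5  328.8] roll 0.1 travel [-291.5  -79.6   -1.2]
```

Emit:
apply_moves:
  targets:
    - {"travel":[-36,-10,0],"roll":0,"jaw":2}
    - {"travel":[-36,-10,0],"roll":0,"jaw":2}
    - {"travel":[-36,-10,0],"roll":0,"jaw":2}
    - {"travel":[-36,-10,0],"roll":0,"jaw":2}
    - {"travel":[-36,-10,0],"roll":0,"jaw":2}
    - {"travel":[-36,-10,0],"roll":0,"jaw":2}
    - {"travel":[-36,-10,0],"roll":0,"jaw":2}
    - {"travel":[-26,-6,0],"roll":0,"jaw":2}
    - {"travel":[-13,-3.6,0],"roll":0,"jaw":2}
    - {"travel":[0,0,0],"roll":0,"jaw":2}

```text
clock: 52.55
tool_pos: [0.6021, -0.1234, 0.3285]
orientation: [179.9, -0.0, -95.7]
force: [-0.2, -0.5, -1.4]
opening: 0.0078
gripper_force: 30.0
```

Emit:
apply_moves:
  targets:
    - {"travel":[0,0,0],"roll":0,"jaw":2}
    - {"travel":[0,0,0],"roll":0,"jaw":2}
    - {"travel":[0,0,0],"roll":0,"jaw":2}

```text
clock: 52.85
tool_pos: [0.6016, -0.1258, 0.3297]
orientation: [180.0, -0.0, -95.9]
force: [0.1, 0.1, -1.0]
opening: 0.0079
gripper_force: 30.0
```

```bash
python3 - <<'E'
from h import *
splan(-37,-90,274.8); print(ctrl.get_obs()['orientation'])
E
```

```text
stand [-36.6 -91.8 329.7] roll -0.1 travel [-1.8  0.4 54.9]
[179.9876  -0.0072 -95.9085]
```

Emit:
apply_moves:
  targets:
    - {"travel":[0,0.4,15],"roll":0,"jaw":2}
    - {"travel":[0,0,20],"roll":0,"jaw":2}
    - {"travel":[0,0,12],"roll":0,"jaw":2}
    - {"travel":[0,0,7.9],"roll":0,"jaw":2}
    - {"travel":[0,0,0],"roll":0,"jaw":2}
    - {"travel":[0,0,0],"roll":0,"jaw":2}
    - {"travel":[0,0,0],"roll":0,"jaw":2}

```text
clock: 53.55
tool_pos: [0.602, -0.1249, 0.2758]
orientation: [-179.9, -0.0, -95.9]
force: [-0.4, 0.5, -0.4]
opening: 0.008
gripper_force: 30.0
```

```bash
python3 - <<'E'
from h import *
splan(-37,-45,274.8); print(ctrl.get_obs()['force'])
im,K,E=snap('wrist','w20')
g=cv2.cvtColor(im,cv2.COLOR_BGR2GRAY)
# is the stud still where it was? side view against s16/s17 stud position
a=cv2.imread('pics/s16.png');sd,K,E=snap('side','s20')
print(ps((-35,.5,55),K,E)); diff(a,sd,300,330,195,220,th=15,amin=4)
E
```

```text
stand [-36.2 -90.9 275.8] roll -0.0 travel [-45.9   0.8   1. ]
[-0.3849  0.4879 -0.4337]
[315.5006 208.4113]
brighter area 8 box 300 195 3 4 c [301.  196.5]
brighter area 12 box 305 201 4 4 c [306.8 202.7]
brighter area 11 box 310 203 5 3 c [312.3 204.1]
brighter area 121 box 312 205 18 15 c [323.  212.3]
darker area 200 box 303 195 27 18 c [318.9 199.1]
darker area 24 box 308 205 11 6 c [312.3 207.2]
```

Emit:
apply_moves:
  targets:
    - {"travel":[-10,0.5,0.8],"roll":0,"jaw":2}
    - {"travel":[-15,0,0],"roll":0,"jaw":2}
    - {"travel":[-15,0,0],"roll":0,"jaw":2}
    - {"travel":[-8,0,0],"roll":0,"jaw":2}
    - {"travel":[-6,0,0],"roll":0,"jaw":2}
    - {"travel":[-6,0,0],"roll":0,"jaw":2}
    - {"travel":[0,0,0],"roll":0,"jaw":2}

```text
clock: 54.35
tool_pos: [0.6073, -0.0644, 0.274]
orientation: [180.0, 0.0, -95.8]
force: [0.0, -0.4, -2.0]
opening: 0.0078
gripper_force: 30.0
```

```bash
python3 - <<'E'
from h import *
splan(-37,0.5,274.8); o=ctrl.get_obs();print(o['force'],o['moment'])
E
```

```text
stand [-37.2 -30.1 274. ] roll 0.0 travel [-30.6  -0.2  -0.8]
[ 0.025  -0.3798 -2.0249] [ 0.1291 -0.0897 -0.0143]
```

Emit:
apply_moves:
  targets:
    - {"travel":[-6,0,-0.8],"roll":0,"jaw":2}
    - {"travel":[-8,0,0],"roll":0,"jaw":2}
    - {"travel":[-8,0,0],"roll":0,"jaw":2}
    - {"travel":[-5,0,0],"roll":0,"jaw":2}
    - {"travel":[-3.6,0,0],"roll":0,"jaw":2}
    - {"travel":[0,0,0],"roll":0,"jaw":2}
    - {"travel":[0,0,0],"roll":0,"jaw":2}

```text
clock: 55.05
tool_pos: [0.6103, -0.0346, 0.2748]
orientation: [180.0, -0.0, -95.8]
force: [0.1, -0.2, -0.7]
opening: 0.0079
gripper_force: 30.0
```

```bash
python3 - <<'E'
from h import *
splan(-37,0.5,261.8); o=ctrl.get_obs();print(o['force'],o['moment'])
E
```

```text
stand [-37.2  -0.2 274.8] roll 0.0 travel [-0.7 -0.2 13. ]
[ 0.0727 -0.1828 -0.7213] [ 0.1121 -0.0005 -0.0405]
```

Emit:
apply_moves:
  targets:
    - {"travel":[-0.6,0,3],"roll":0,"jaw":2}
    - {"travel":[0,0,3],"roll":0,"jaw":2}
    - {"travel":[0,0,2],"roll":0,"jaw":2}
    - {"travel":[0,0,2],"roll":0,"jaw":2}
    - {"travel":[0,0,0],"roll":0,"jaw":2}
    - {"travel":[0,0,0],"roll":0,"jaw":2}

```text
clock: 55.65
tool_pos: [0.6104, -0.0341, 0.2648]
orientation: [180.0, -0.0, -95.9]
force: [-0.0, 0.1, -0.3]
opening: 0.0077
gripper_force: 30.0
```

```bash
python3 - <<'E'
from h import *
splan(-37,0.5,261.8); o=ctrl.get_obs();print(o['force'],o['moment'])
E
```

```text
stand [-37.2   0.3 264.8] roll -0.0 travel [-0.2 -0.2  3. ]
[-0.024   0.1184 -0.2675] [ 0.0204 -0.0515 -0.0129]
```

Emit:
apply_moves:
  targets:
    - {"travel":[0,0,1.5],"roll":0,"jaw":2}
    - {"travel":[0,0,1],"roll":0,"jaw":2}
    - {"travel":[0,0,0.5],"roll":0,"jaw":2}
    - {"travel":[0,0,0],"roll":0,"jaw":2}
    - {"travel":[0,0,0],"roll":0,"jaw":2}

```text
clock: 56.15
tool_pos: [0.6104, -0.034, 0.2619]
orientation: [-180.0, 0.0, -95.9]
force: [-0.2, 0.6, -1.2]
opening: 0.0078
gripper_force: 30.0
```

```bash
python3 - <<'E'
from h import *
splan(-37,0.5,261.8); o=ctrl.get_obs();print(o['force'],o['moment'])
E
```

```text
stand [-37.2   0.4 261.9] roll -0.0 travel [-0.1 -0.2  0.1]
[-0.1587  0.564  -1.1612] [ 0.0894 -0.058   0.0096]
```

Emit:
apply_moves:
  targets:
    - {"travel":[0,0,0.7],"roll":0,"jaw":2}
    - {"travel":[0,0,0.5],"roll":0,"jaw":2}
    - {"travel":[0,0,0],"roll":0,"jaw":2}
    - {"travel":[0,0,0],"roll":0,"jaw":2}

```text
clock: 56.55
tool_pos: [0.6105, -0.0341, 0.2615]
orientation: [-179.9, 0.0, -95.8]
force: [-3.5, 1.0, 5.4]
opening: 0.0078
gripper_force: 30.0
```

Emit:
apply_moves:
  targets:
    - {"travel":[0,0,0],"roll":0,"jaw":14}
    - {"travel":[0,0,0],"roll":0,"jaw":20}
    - {"travel":[0,0,0],"roll":0,"jaw":24}
    - {"travel":[0,0,0],"roll":0,"jaw":24}
    - {"travel":[0,0,0],"roll":0,"jaw":24}
    - {"travel":[0,0,-6],"roll":0,"jaw":24}
    - {"travel":[0,0,-15],"roll":0,"jaw":24}
    - {"travel":[0,0,-25],"roll":0,"jaw":24}
    - {"travel":[0,0,-35],"roll":0,"jaw":30}
    - {"travel":[0,0,-35],"roll":0,"jaw":40}

```text
clock: 57.55
tool_pos: [0.6101, -0.0342, 0.3782]
orientation: [180.0, -0.0, -95.8]
force: [0.2, 0.7, 1.3]
opening: 0.033
gripper_force: 0.0
```

Emit:
apply_moves:
  targets:
    - {"travel":[-40,0,0],"roll":0,"jaw":60}
    - {"travel":[-40,0,0],"roll":0,"jaw":60}
    - {"travel":[-45,-15,0],"roll":0,"jaw":60}
    - {"travel":[0,0,0],"roll":0,"jaw":60}
    - {"travel":[0,0,0],"roll":0,"jaw":60}

```text
clock: 58.05
tool_pos: [0.6382, 0.0899, 0.3763]
orientation: [180.0, -0.0, -95.8]
force: [-0.3, -0.2, -0.2]
opening: 0.0595
gripper_force: 0.0
```

```bash
python3 - <<'E'
from h import *
splan(0,0,300)
im,K,E=snap('wrist','w22')
h=cv2.cvtColor(im,cv2.COLOR_BGR2HSV);m=((h[...,2]>165)&(h[...,1]<45)).astype(np.uint8);m[225:]=0
n,l,s,ce=cv2.connectedComponentsWithStats(m)
for i in range(1,n):
  if s[i,4]>40: print(s[i].tolist(),ce[i].round(1))
for n_,P in [('tab top L',(-37,18.4,130)),('tab top R',(-37,-17.6,130)),('shoulder L',(-37,40.4,75)),('shoulder R',(-37,-39.6,75)),('head',(-58,.4,55))]: print(n_,ps(P,K,E).round(1))
for r in darkrects(im,K,E,.168,3500,9000,vmax=130): print(np.round(r[:5],1),r[5].round())
snap('side','s22'); snap('top','t22')
E
```

```text
stand [-22.1 126.5 376.3] roll 0.1 travel [126.5 -22.1  76.3]
[268, 2, 46, 61, 1954] [290.1  28.7]
[216, 14, 18, 39, 420] [224.3  35.7]
[387, 46, 53, 79, 842] [415.2  83. ]
[211, 56, 26, 35, 685] [223.3  72.9]
[283, 58, 8, 9, 60] [286.6  62. ]
[289, 70, 20, 48, 678] [299.3  92.7]
[220, 101, 88, 124, 5436] [258.5 161.9]
[300, 122, 7, 8, 45] [303.  126.1]
[153, 165, 16, 60, 637] [160.2 194.3]
tab top L [297.9  69. ]
tab top R [298.9  10.4]
shoulder L [293.2 107.2]
shoulder R [294.7   4.4]
head [315.7  62.5]
[648.1 122.7  86.4  75.5  -7.3] [275. 209.]
[540.8   1.9  96.3  46.3  84.1] [360.  97.]
```

Emit:
apply_moves:
  targets:
    - {"travel":[-30,-15,0],"roll":0,"jaw":60}
    - {"travel":[-30,0,0],"roll":0,"jaw":60}
    - {"travel":[0,0,0],"roll":0,"jaw":60}
    - {"travel":[0,0,0],"roll":0,"jaw":60}
    - {"travel":[0,0,0],"roll":0,"jaw":60}

```text
clock: 58.7
tool_pos: [0.6589, 0.1458, 0.3772]
orientation: [-180.0, 0.0, -95.9]
force: [-0.5, -0.1, 0.1]
opening: 0.0598
gripper_force: 0.0
```

```bash
python3 - <<'E'
from h import *
im,K,E=snap('wrist','w23');g=cv2.cvtColor(im,cv2.COLOR_BGR2GRAY)
for n_,P in [('tab top L',(-37,18.4,130)),('tab top R',(-37,-17.6,130)),('shoulder L',(-37,40.4,75)),('lower L',(-37,40.4,-40)),('head',(-58,.4,55))]: print(n_,ps(P,K,E).round(1))
h=cv2.cvtColor(im,cv2.COLOR_BGR2HSV);m=((h[...,2]>195)&(h[...,1]<30)).astype(np.uint8);m[225:]=0
n,l,s,ce=cv2.connectedComponentsWithStats(m)
for i in range(1,n):
  if s[i,4]>25:
    ys,xs=np.nonzero(l==i);print(s[i].tolist(),[np.round(q,1) for q in cv2.minAreaRect(np.c_[xs,ys].astype(np.float32))])
for r in darkrects(im,K,E,.168,3500,9000,vmax=140): print(np.round(r[:5],1),r[5].round())
sd,K,E=snap('side','s23');h=cv2.cvtColor(sd,cv2.COLOR_BGR2HSV)
print('side'); diff(cv2.imread('pics/s15.png'),sd,280,350,170,270,th=30,amin=10)
for n_,P in [('tabL',(-37,18.4,130)),('tabR',(-37,-17.6,130)),('tabbotL',(-37,18.4,75)),('shL',(-37,40.4,75)),('shR',(-37,-39.6,75)),('loL',(-37,40.4,-40)),('loR',(-37,-39.6,-40))]: print(n_,ps(P,K,E).round(1))
E
```

```text
tab top L [322.1 -27.2]
tab top R [324.2 -94.7]
shoulder L [311.8  34.7]
lower L [301.3  62.2]
head [334.8  -9.9]
[402, 0, 54, 80, 440] [array([428.4,  39. ]), array([46.4, 82.6]), np.float64(5.3)]
[308, 3, 11, 29, 293] [array([313.,  17.]), array([28., 10.]), np.float64(90.0)]
[224, 6, 10, 7, 42] [array([228.5,   9. ]), array([6., 9.]), np.float64(90.0)]
[163, 144, 5, 14, 42] [array([165.4, 150.6]), array([ 3.8, 13.2]), np.float64(5.2)]
[163, 161, 3, 10, 28] [array([164. , 165.5]), array([9., 2.]), np.float64(90.0)]
[242, 163, 56, 62, 437] [array([269.5, 193.5]), array([61., 55.]), np.float64(90.0)]
[162, 173, 3, 9, 26] [array([163., 177.]), array([8., 2.]), np.float64(90.0)]
[161, 185, 3, 12, 33] [array([162. , 190.5]), array([11.,  2.]), np.float64(90.0)]
[160, 201, 4, 15, 34] [array([161.7, 208. ]), array([ 2.4, 14.1]), np.float64(7.1)]
[668.2 163.8  89.9  53.3  84.2] [270. 205.]
side
brighter area 268 box 309 194 14 38 c [316.2 210.8]
darker area 19 box 304 205 6 4 c [306.2 206.3]
darker area 59 box 308 217 10 17 c [311.7 223.8]
tabL [313.4 189.1]
tabR [318.4 194.7]
tabbotL [312.8 201.4]
shL [309.9 198. ]
shR [320.7 210.7]
loL [308.9 222.2]
loR [319.3 235.1]
```

Plate is upright at the predicted pixels in both views, and the column is unchanged at (668,164). Handing in.

```bash
python3 -c "
from plant import ctrl
print(ctrl.close_job())"
```

```text
the job is handed in; nothing more can be done
None
```

I handed the job in at about 59 s: all four dark cases are stacked in one column on the pad, the wheel was turned by its rim until the stud measured within about 1° of the top, and the balance plate hangs upright in the notch. I confirmed the plate's final position from pixel measurements only, since my 14 picture views were used up. While picking up the last case I moved it the wrong way, and it or a finger pressed the black charger with about 30 N; in the next picture the charger looked barely moved.

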